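Lock the stop screw of a lipstick capping jig

ROBOT

A 6-joint arm with a two-finger parallel gripper is mounted at the origin on the work surface. World frame = base frame: x ahead of the robot, y to its left, z up, the work surface at z = 0. Lengths are in mm, angles in rad, forces in N, time in s.
With the tool pointing down it reaches from about 275 to 975 mm from the base axis. Payload 8.4 kg.
Tool frame: the origin (TCP) lies on the centre line of the jaws, within the pads' length; the fingertips stand 8 mm ahead of it and the grasp point (between the pads) lies 11 mm behind it; z points along the fingers, y is the direction in which the jaws open and shut (so a half turn about z gives the same grasp; the last joint's range is limited). The gripper opens to 92 mm and grips with 3 to 60 N. Pads are 20 mm wide; open, the fingers measure 128 mm over their backs; the gripper's body (75 mm by 189 mm) begins 69 mm behind the grasp point.
Start: joints at [-1.239, 0.353, 1.633, -0, 1.155, -0.002], TCP at [204.771, -590.505, 222.583] pointing down, gripper open.
Joint ranges: [-2.63, 2.63], [-0.92, 2.1], [0.06, 2.66], [-1.3, 4.44], [0, 2.69], [-3.02, 3.02]. Speed limits (rad/s): [2.22, 2.22, 2.79, 3.14, 3.14, 3.14].

INTERFACE

Orientations are given as a rotation vector (axis times angle).
In Python, from workcell import ctrl, viewer gives the robot as it stands. The module is installed in compiled form; this text tells all that it offers.
- The arm moves only by the tool drive_tool, never from a script. Its argument "plan" is a list of rows, each a list of 3 entries, a list of its own where there are three numbers: the shift along the tool's x, y, z in mm, then the turn, a rotation vector about the tool's x, y, z in degrees, then the closure, from -1 (fully open) to 1 (shut), so that 0 is half open. A call has 1 to 12 rows; each row shifts and turns the pose as measured when the row begins, along the tool's axes as they then stand; what a row does not reach is not made up. A row lasts 1/8 s, in which the tool goes at most 62.5 mm and 10.7 degrees, less where a joint would pass 70% of its speed; a pose out of reach is approached as far as the arm can. A call is refused whole if a number of a shift passes 62.5 or a number of a turn 10.7, either way. A call with a gripper value outside its range is refused whole. The fingers move at their own pace and stop on an object; "squeeze" is the grip in N (left out, the last holds). Time passes only in rows, so rows that do not move let the fingers close. It gives the time, the measured TCP pose, the force and the opening at its end, in the units of the state.
- ctrl.get_state(): the state, without advancing time (a new reading comes with each control period).
- viewer.capture(name): name is "scene" or "side" or "wrist"; returns a dict with "img" (420x560x3 uint8, blue, green, red), "range_z" (420x560 float32, mm along the optical axis (not along the pixel's ray), 0 where there is no reading), "vertical_fov" (degrees; the focal length in pixels is half the picture's height over the tangent of half this angle, whatever the lens; pixels are square), "cx", "cy" (the principal point, pixels), "R" (3x3) and "t" (3): a world point X has camera coordinates R X + t. Camera axes: x right, y down, z forward; pixel columns grow to the right and rows downward; lengths in mm; the calibration is good to about 2 mm. A picture is of the moment at which its call begins.
- ctrl.sign_off(): hands the job in, once; it reports no verdict.
The state is a dict: "t": time; "q": joint angles; "dq": joint speeds; "tau": joint torques, N m; "position": TCP position; "ee_rot": TCP orientation; "wrist_force": force on the tool from outside, world axes, zero at the start; "wrist_torque": the same for the moment, N m; "width": finger opening in mm.
Only numpy, scipy, OpenCV 4.12 (cv2) and the standard library are available. Lean on these libraries where they do the work, as an engineer would, in place of code of your own. Each camera call takes 0.05 s, during which the arm holds its last target.

TASK

Draw the setting gauge out of its keeper and slide it, block nose first and lying flat, into the mouth of the capping jig until it is fully home against the back stop under the stop screw. Then, with the gauge left in there, run the jam nut down (clockwise) until it is jammed on the fixed threaded body, without turning the stop screw itself. Leave the lipsticks, the cream pot and the carton standing where they are.

Things in the scene. Friction and masses are not known exactly. Their poses are not given: they have to be found in the camera images.
- jig: Fixed grey capping jig, varying in place and heading; x points from its open mouth to its back. Origin on the table straight under the vertical stop screw. Base plate 165 x 85 mm, x -83 to +82 mm, 20 mm thick: its top is the anvil. Head 50 mm wide (x -35 to +70 mm) at heights 70 to 95 mm, on a 50 mm wide column behind; on the head the fixed threaded body, 31 mm in diameter, heights 95 to 125 mm.
- jig_home (a point): Point on the anvil, 20 mm above the table, 2 mm behind the screw's axis, where point gauge_nose lies when the gauge is fully home. Axes as the jig. Two guide rails, 12 mm high, 30 mm apart inside (jig x -31 to +15 mm, flaring to about 57 mm apart at x -61 mm), lead from the mouth to the back stop, the column's face at jig x = +15 mm.
- seat (a point): Centre of the top face of the fixed threaded body, 125 mm above the table, on the screw's axis: the jam nut's underside bears here when locked.
- nut_mid (a point): Middle of the jam nut: a plain steel hexagon nut, 36 mm across flats, 16 mm high, on the vertical stop screw. Its x axis is square to one pair of flats (the other pairs lie at 60 and 120 degrees). Height of this point 133 mm when locked.
- jam_nut (a joint): Angle by which the jam nut stands unscrewed from the threaded body, rad: 0 = bearing hard on it (end stop), starts between 1.8 and 3.4. Right-hand thread: clockwise seen from above lowers the value and the nut; 12 mm a turn (1.91 mm per rad). It turns stiffly (about 0.08 N m) and stays where it is left.
- stop_screw (a joint): Angle of the stop screw, rad, 0 = as set. A 22 mm threaded steel rod through threaded body and nut; slotted top 174 mm above the table, lower tip 49 mm above it, so the gauge's nose passes under with 3 mm to spare. It turns easily (0.06 N m) if gripped; the nut does not drag it.
- keeper: Fixed dark steel sleeve for the gauge (varies in place and heading): a roofed, floorless tunnel, origin on the table in the middle of its open mouth, running 112 mm along its +x, closed at the back. Inside 36 mm wide and 42 mm high, outside 46 mm wide and 46 mm high, with side flanges 3 mm thick out to 44 mm either side of the middle line.
- gauge: Loose aluminium setting gauge, about 150 g: bar 140 mm long (own x), 24 wide, 12 thick; at +x a block nose 26 long, 24 wide, 26 high in all; at -x an upright grip tab 22 long, 14 wide, 34 high in all. Origin at the middle of its underside. Starts flat on the table in the keeper, tab inside, about 40 mm of the nose end out of the mouth; comes out only straight, after about 105 mm.
- gauge_nose (a point): Underside of the gauge below the middle of its block nose, 57 mm along own x. Axes as the gauge.
- gauge_tab (a point): Middle of the gauge's grip tab, 56 mm along own -x, 22 mm above its underside.
- cream_pot: Bystander: loose small cream jar, 44 mm wide, 45 mm high; origin at its underside.
- carton: Bystander: loose red carton 26 x 26 mm, 80 mm high, standing; origin at its underside.
- brush: Bystander: loose brush, 150 mm long, lying along its own x; origin at the middle of its underside.
- lipstick1: Bystander: loose capped lipstick standing upright, 23 mm in diameter, 75 mm high; origin at its underside.
- lipstick2: Bystander: loose capped lipstick standing upright, 23 mm in diameter, 75 mm high; origin at its underside.
- lipstick3: Bystander: loose capped lipstick standing upright, 23 mm in diameter, 75 mm high; origin at its underside.
- lipstick4: Bystander: loose capped lipstick standing upright, 23 mm in diameter, 75 mm high; origin at its underside.

How it is judged (in metres and radians):
On the way, in this order (a step that is already met when the one before it is completed fails the run):
1. the gauge lies fully home in the jig, nose under the stop screw (x of gauge_nose in the frame of jig_home between -0.005 and 0.005 m and y of gauge_nose in the frame of jig_home between -0.006 and 0.006 m and z of gauge_nose in the frame of jig_home between -0.004 and 0.004 m and angle between the x axis of gauge and the x axis of jig, either way round below 0.12 rad and angle between gauge's own z axis and vertical below 0.08 rad), for 0.2 s.
2. the jam nut is run down on the threaded body with the gauge still home (all of step 1 and value of joint jam_nut below 0.1 rad), for 0.2 s.
At the end, for the whole second after the job is handed in: The gauge lies flat and at rest in the jig, nose within 5 mm of fully home along the jig, 6 mm across it and 4 mm in height, in line within 0.12 rad and level within 0.08 rad; the jam nut is within 0.1 rad of jammed on the threaded body (all of step 2 and linear speed of gauge below 0.01 m/s); the robot touches nothing.
It fails at once if a loose lipstick is knocked over or shoved more than 30 mm (angle between any of lipstick1, lipstick2, lipstick3, lipstick4's own z axis and vertical above 0.6 rad or distance of any of lipstick1, lipstick2, lipstick3, lipstick4 from where it was at the start of the episode above 0.03 m).
It fails at once if the cream pot or the carton is knocked over or shoved more than 30 mm (angle between any of cream_pot, carton's own z axis and vertical above 0.6 rad or distance of any of cream_pot, carton from where it was at the start of the episode above 0.03 m).
It fails at once if the stop screw is turned from its setting (value of joint stop_screw above 0.25 rad or value of joint stop_screw below -0.25 rad).
It also fails if it takes over 72 s, if anything falls off the work surface, if the arm or the gripper's body presses on something with over 40 N, if the wrist force passes 120 N, or if a joint passes its speed limit or range.

## Working session

There is one attempt and no reset: what is moved stays moved. The work goes in short steps, Python scripts to look and compute and a tool call to move; the robot and the scene stay as the last step left them, time stands still between calls to the robot, and variables do not carry over. Pictures are saved under pics/ and viewed, and the job is handed in when it is done.

Besides the shell and the picture viewer there is one more tool, called after ">>>" by a JSON object that holds its "fn" and its "kwargs", one argument or row to a line. drive_tool: Moves the arm, as the interface text tells. Its arguments: {"type":"object","properties":{"plan":{"type":"array","items":{"type":"array"}},"squeeze":{"type":"number"}},"required":["plan"]}

```bash
mkdir -p pics
cat > h.py <<'E'
import numpy as np, cv2
from workcell import ctrl, viewer
def cap(n,tag=None):
    c=viewer.capture(n)
    if tag: cv2.imwrite(f'pics/{tag}.png',c['img'])
    H=c['img'].shape[0]; c['f']=H/2/np.tan(np.radians(c['vertical_fov'])/2)
    return c
def pts(c):
    z=c['range_z']; v,u=np.mgrid[:z.shape[0],:z.shape[1]]
    P=np.stack([(u-c['cx'])/c['f']*z,(v-c['cy'])/c['f']*z,z],-1)
    R=np.array(c['R']);t=np.array(c['t'])
    W=(P-t)@R
    W[z<=0]=np.nan
    return W
E
python3 - <<'E'
from h import *
s=ctrl.get_state(); print({k:np.round(v,3) for k,v in s.items()})
for n in ['scene','side','wrist']:
    c=cap(n,n+'0'); print(n,c['f'],c['cx'],c['cy'],-np.array(c['R']).T@c['t'])
    np.savez(f'{n}0.npz',**c)
E
```

```text
{'t': np.float64(0.0), 'q': array([-1.239,  0.354,  1.634, -0.   ,  1.155, -0.002]), 'dq': array([ 0.   , -0.   , -0.001,  0.001, -0.   ,  0.001]), 'tau': array([ 3.0000e-03, -5.9383e+01, -3.3422e+01,  7.0000e-02,  2.4000e-02,
       -0.0000e+00]), 'position': array([ 204.617, -590.037,  221.877]), 'ee_rot': array([-3.097, -0.522,  0.   ]), 'wrist_force': array([-0.784, -0.529, -0.587]), 'wrist_torque': array([-0.005,  0.004,  0.006]), 'width': np.float64(91.935)}
scene 420.58617866292224 275.1294099385467 213.31586489962055 [ 894.15507984 -346.32537133  928.97155418]
side 411.604284204652 280.2653443467736 212.74216672632244 [173.10833218 558.74946403 835.51021094]
wrist 318.63314111835894 275.4762218485027 207.64555044987995 [ 271.2075001  -566.75895423  384.62500336]
```

View pics/scene0.png

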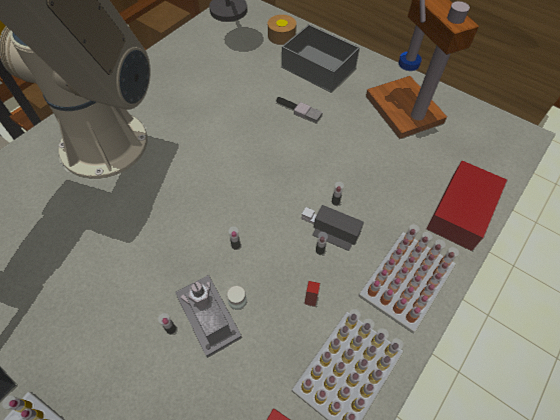

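View pics/side0.png

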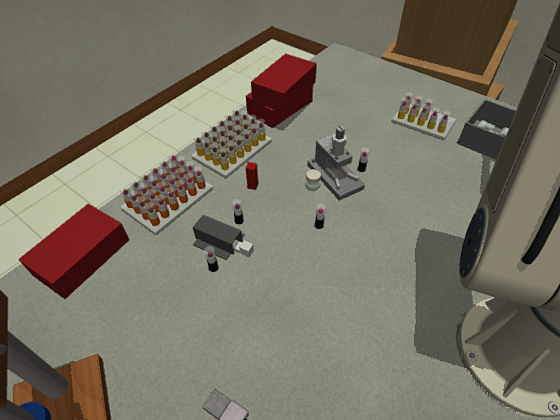

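View pics/wrist0.png

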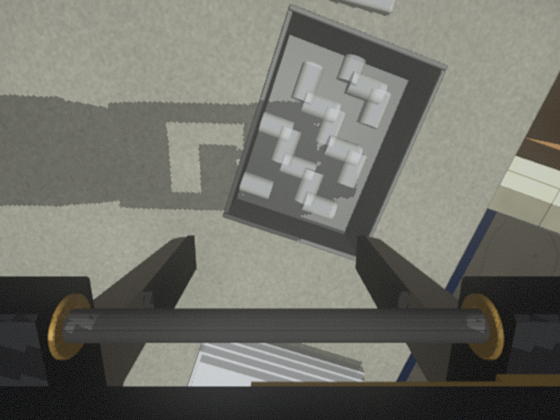

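The scene view shows the jig at about (208,315) and the keeper at (335,222) with the gauge's nose at (309,214). The lipsticks are at (234,238), (337,194), (321,243) and (167,323), the pot at (236,296) and the carton at (312,293). Next I measure them.

Run:
```python
from h import *
for n in ['scene','side']:
    c=dict(np.load(n+'0.npz')); W=pts(c)
    rois={'scene':dict(l1=(234,238),l2=(337,194),l3=(321,243),l4=(167,323),pot=(236,296),carton=(312,293),nose=(309,214),keeper=(335,222),jig=(208,315),stop=(198,290)),
     'side':dict(l1=(320,216),l2=(211,260),l3=(238,211),l4=(363,160),pot=(313,180),carton=(252,176),nose=(243,247),keeper=(218,236),jig=(335,170),)}[n]
    for k,(u,v) in rois.items():
        print(n,k,np.round(W[v,u],1))
# crops enlarged
c=dict(np.load('scene0.npz'))
a=cv2.resize(c['img'][260:370,150:260],None,fx=5,fy=5,interpolation=cv2.INTER_CUBIC); cv2.imwrite('pics/c1.png',a)
a=cv2.resize(c['img'][170:270,290:380],None,fx=6,fy=6,interpolation=cv2.INTER_CUBIC); cv2.imwrite('pics/c2.png',a)
```

```text
scene l1 [527.  -26.4  59.5]
scene l2 [647.2 233.7  50.6]
scene l3 [696.7  87.8  59.8]
scene l4 [ 552.7 -267.6   70.4]
scene pot [ 619.8 -129.4   45.7]
scene carton [753.4 -32.   75.4]
scene nose [618.7 153.5  28.4]
scene keeper [687.4 164.6  44.6]
scene jig [ 616.9 -207.4   96.4]
scene stop [ 594.8 -196.   174.3]
side l1 [510.8  -8.3  54.6]
side l2 [634.9 248.8  48.2]
side l3 [681.9 104.6  54.8]
side l4 [ 536.9 -257.2   47. ]
side pot [ 605.6 -112.4   39.8]
side carton [737.  -11.9  53.7]
side nose [612.9 166.   27.3]
side keeper [670.5 189.1  48.3]
side jig [ 588.2 -196.4   24.1]
```

View pics/c1.png

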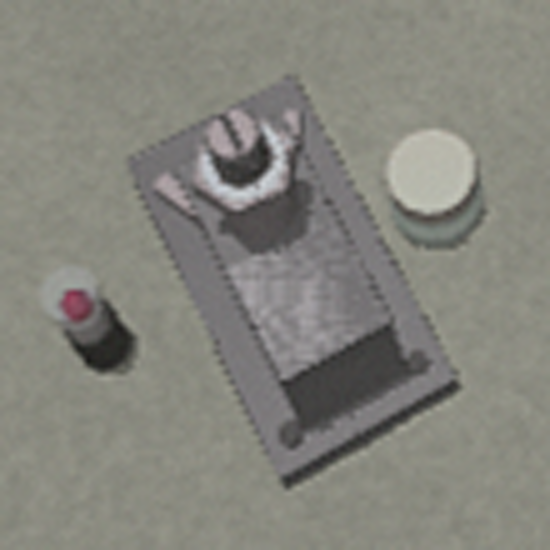

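View pics/c2.png

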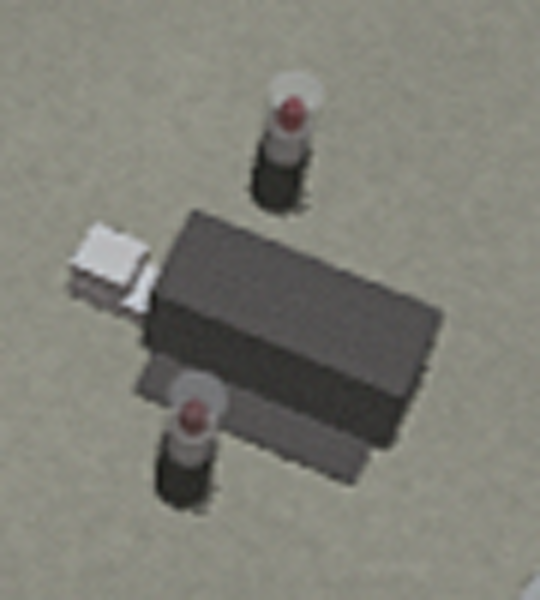

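```bash
cat >> h.py <<'E'
def ray(c,u,v,h):
    R=np.array(c['R']);t=np.array(c['t']);C=-R.T@t
    d=R.T@np.array([(u-c['cx'])/c['f'],(v-c['cy'])/c['f'],1]); return C+d*(h-C[2])/d[2]
E
python3 - <<'E'
from h import *
c=dict(np.load('scene0.npz'))
P=[ray(c,150+x/5-.4,260+y/5-.4,20)[:2] for x,y in [(295,75),(130,157),(285,487),(460,382)]]
P=np.array(P);print('jig corners',P.round(1)); print([np.linalg.norm(P[i]-P[(i+1)%4]).round(1) for i in range(4)])
front=(P[0]+P[1])/2; back=(P[2]+P[3])/2; d=(back-front);L=np.hypot(*d);d/=L
print('jig head',np.arctan2(d[1],d[0]),'origin',front+d*83*L/165)
W=pts(c)
for nm,h in [('keeper',46)]:
    P=np.array([ray(c,290+x/6-.4,170+y/6-.4,46)[:2] for x,y in [(195,210),(442,315),(400,397),(158,290)]])
    print(nm,P.round(1),[np.linalg.norm(P[i]-P[(i+1)%4]).round(1) for i in range(4)])
    f=(P[0]+P[3])/2;b=(P[1]+P[2])/2;d=b-f;print(f,np.arctan2(d[1],d[0]))
P=np.array([ray(c,290+x/6-.4,170+y/6-.4,26)[:2] for x,y in [(103,224),(150,254),(125,288),(70,262)]]);print('nose',P.round(1),P.mean(0))
# height based: points cluster
for nm,lo,hi,box in [('ktop',40,52,(580,800,60,260)),('jscrew',165,180,(520,700,-300,-150)),('head',90,100,(520,720,-320,-120)),('anvil',15,24,(480,720,-320,-120))]:
    for n in ['scene','side']:
        c=dict(np.load(n+'0.npz'));W=pts(c);
        m=(W[...,2]>lo)&(W[...,2]<hi)&(W[...,0]>box[0])&(W[...,0]<box[1])&(W[...,1]>box[2])&(W[...,1]<box[3])
        if m.sum()<5: continue
        r=cv2.minAreaRect(W[m][:,:2].astype(np.float32)); print(nm,n,m.sum(),r,np.median(W[m][:,2]))
for n,uv in [('scene',dict(l1=(234,238),l2=(337,194),l3=(321,243),l4=(167,323)))]:
    c=dict(np.load(n+'0.npz'));W=pts(c)
    for k,(u,v) in uv.items():
        w=W[v-15:v+16,u-10:u+11].reshape(-1,3); w=w[w[:,2]>12]; 
        t=w[w[:,2]>60]; print(k,w[:,:2].min(0),w[:,:2].max(0),w[:,2].max(),t.mean(0) if len(t) else '')
E
```

```text
jig corners [[ 526.9 -122.2]
 [ 494.8 -198.4]
 [ 650.5 -263.4]
 [ 680.3 -184.7]]
[np.float64(82.7), np.float64(168.8), np.float64(84.1), np.float64(165.6)]
jig head -0.3913926578508074 origin [ 588.60140623 -192.37141595]
keeper [[634.  186.6]
 [742.7 205.9]
 [749.4 162.7]
 [644.2 144.8]] [np.float64(110.3), np.float64(43.7), np.float64(106.7), np.float64(43.0)]
[639.11501525 165.72367063] 0.17211596024964188
nose [[601.1 168.8]
 [625.6 168.6]
 [627.  148.3]
 [601.2 144.6]] [613.74043307 157.54690615]
ktop scene 831 ((677.4703979492188, 173.23252868652344), (130.355224609375, 133.4514617919922), 55.333961486816406) 45.93304272612395
ktop side 801 ((672.6489868164062, 184.9508819580078), (124.63111114501953, 148.00445556640625), 46.509483337402344) 46.717476497733955
jscrew scene 112 ((587.9134521484375, -193.4100799560547), (20.858102798461914, 19.543601989746094), 82.4630126953125) 173.30656749446604
jscrew side 60 ((585.5841064453125, -190.93655395507812), (21.53920555114746, 19.05439567565918), 49.37803649902344) 174.18261421556628
head scene 862 ((603.6661376953125, -199.01904296
[... 270 characters left out ...]
7422), (180.9451904296875, 152.21823120117188), 0.9273016452789307) 19.820399982407373
anvil side 713 ((576.48583984375, -174.46554565429688), (170.2356719970703, 134.29156494140625), 24.160381317138672) 21.28081880061336
l1 [507.53730676 -29.58235291] [531.25299023  -6.61034069] 78.81768634720495 [521.08397939 -19.5619143   72.43256351]
l2 [633.35131174 181.57270484] [663.57768161 254.14388319] 78.15462490417823 [644.79019984 240.56435106  72.06273811]
l3 [659.90788139  85.29963731] [704.68537428 151.85687231] 77.75346001456265 [693.86259197  95.75796653  72.76783385]
l4 [ 530.28965105 -276.75693144] [ 553.68884533 -254.2949658 ] 79.01358280340199 [ 543.41845835 -265.63079218   72.71140223]
```

```bash
cat >> h.py <<'E'
from scipy.spatial.transform import Rotation as Ro
def st():
    s=ctrl.get_state();R=Ro.from_rotvec(s['ee_rot']).as_matrix()
    return s,np.array(s['position']),R,np.arctan2(R[1,0],R[0,0])
def plan(pos,yaw,n,start=None):
    "print rows to reach tcp pos & yaw (tool down) in n rows"
    s,p,R,y=st() if start is None else (None,*start)
    dy=yaw-y
    pos=np.array(pos,float)
    out=[]
    for i in range(n):
        d=(pos-p)/n; yy=y+dy*i/n
        Rt=np.array([[np.cos(yy),np.sin(yy),0],[np.sin(yy),-np.cos(yy),0],[0,0,-1]])
        t=Rt.T@d
        out.append([[round(float(v),1) for v in t],[0,0,round(float(-np.degrees(dy)/n),2)]])
    for o in out: print(o)
def rep():
    s,p,R,y=st(); print('t',round(float(s['t']),2),'p',p.round(1),'yaw',round(float(y),4),'tilt',R[:,2].round(3),'q',np.round(s['q'],2),'F',np.round(s['wrist_force'],1),'T',np.round(s['wrist_torque'],2),'w',round(float(s['width']),1))
E
python3 - <<'E'
from h import *
rep(); plan([590,155,260],0.172,16)
E
```

```text
t 0.15 p [ 204.7 -590.2  222. ] yaw 0.3338 tilt [-0.     0.001 -1.   ] q [-1.24  0.35  1.63  0.    1.16 -0.  ] F [ 0.5 -0.1 -0.1] T [0.   0.01 0.03] w 92.3
[[38.0, -36.1, -2.4], [0, 0, 0.58]]
[[37.6, -36.5, -2.4], [0, 0, 0.58]]
[[37.3, -36.9, -2.4], [0, 0, 0.58]]
[[36.9, -37.2, -2.4], [0, 0, 0.58]]
[[36.5, -37.6, -2.4], [0, 0, 0.58]]
[[36.1, -38.0, -2.4], [0, 0, 0.58]]
[[35.8, -38.3, -2.4], [0, 0, 0.58]]
[[35.4, -38.7, -2.4], [0, 0, 0.58]]
[[35.0, -39.1, -2.4], [0, 0, 0.58]]
[[34.6, -39.4, -2.4], [0, 0, 0.58]]
[[34.2, -39.8, -2.4], [0, 0, 0.58]]
[[33.8, -40.1, -2.4], [0, 0, 0.58]]
[[33.4, -40.4, -2.4], [0, 0, 0.58]]
[[33.0, -40.8, -2.4], [0, 0, 0.58]]
[[32.5, -41.1, -2.4], [0, 0, 0.58]]
[[32.1, -41.4, -2.4], [0, 0, 0.58]]
```

>>> {"fn": "drive_tool", "kwargs": {
  "plan": [
    [[38, -36, -3], [0, 0, 0.6], -1],
    [[38, -36, -3], [0, 0, 0.6], -1],
    [[37, -37, -3], [0, 0, 0.6], -1],
    [[37, -37, -3], [0, 0, 0.6], -1],
    [[36, -38, -3], [0, 0, 0.6], -1],
    [[36, -38, -3], [0, 0, 0.6], -1],
    [[36, -38, -3], [0, 0, 0.6], -1],
    [[35, -39, -3], [0, 0, 0.6], -1],
    [[35, -39, -3], [0, 0, 0.6], -1],
    [[34, -40, -3], [0, 0, 0.6], -1]
  ],
  "squeeze": 40
}}

```text
t: 1.4
position: [451.1, -113.8, 251.9]
ee_rot: [-3.121, -0.343, -0.001]
wrist_force: [1.2, -0.3, 0.2]
width: 91.7
```

Run:
```python
from h import *
rep(); plan([590,155,230],0.172,9)
```

```text
t 1.4 p [ 451.1 -113.8  251.9] yaw 0.2191 tilt [ 0.     0.002 -1.   ] q [-0.25  0.07  1.93  0.    1.15  1.1 ] F [ 1.2 -0.3  0.2] T [ 0.   -0.02  0.  ] w 91.7
[[21.6, -25.8, 2.4], [0, 0, 0.3]]
[[21.4, -25.9, 2.4], [0, 0, 0.3]]
[[21.3, -26.0, 2.4], [0, 0, 0.3]]
[[21.1, -26.1, 2.4], [0, 0, 0.3]]
[[21.0, -26.2, 2.4], [0, 0, 0.3]]
[[20.9, -26.4, 2.4], [0, 0, 0.3]]
[[20.7, -26.5, 2.4], [0, 0, 0.3]]
[[20.6, -26.6, 2.4], [0, 0, 0.3]]
[[20.5, -26.7, 2.4], [0, 0, 0.3]]
```

>>> {"fn": "drive_tool", "kwargs": {
  "plan": [
    [[24, -29, 3], [0, 0, 0.4], -1],
    [[24, -29, 3], [0, 0, 0.4], -1],
    [[24, -29, 3], [0, 0, 0.4], -1],
    [[24, -29, 3], [0, 0, 0.4], -1],
    [[24, -29, 3], [0, 0, 0.4], -1],
    [[24, -29, 3], [0, 0, 0.4], -1],
    [[24, -29, 3], [0, 0, 0.4], -1],
    [[22, -28, 3], [0, 0, 0.4], -1],
    [[0, 0, 0], [0, 0, 0], -1]
  ]
}}

```text
t: 2.52
position: [596.4, 162.7, 226.3]
ee_rot: [-3.13, -0.261, 0.001]
wrist_force: [0.6, -1.1, 0.2]
width: 91.8
```

Run:
```python
from h import *
rep(); c=cap('wrist','w1'); np.savez('w1.npz',**c)
W=pts(c)
for nm,lo,hi,box in [('ktop',42,50,(600,800,80,260)),('nose',22,30,(570,660,110,200))]:
    m=(W[...,2]>lo)&(W[...,2]<hi)&(W[...,0]>box[0])&(W[...,0]<box[1])&(W[...,1]>box[2])&(W[...,1]<box[3])
    print(nm,m.sum(),cv2.minAreaRect(W[m][:,:2].astype(np.float32)),np.median(W[m][:,2]))
```

```text
t 2.52 p [596.4 162.7 226.3] yaw 0.1664 tilt [-0.001  0.001 -1.   ] q [0.26 0.34 1.64 0.   1.16 1.67] F [ 0.6 -1.1  0.2] T [0.04 0.03 0.  ] w 91.8
ktop 5278 ((692.7390747070312, 175.02285766601562), (111.97319793701172, 149.48370361328125), 10.57813549041748) 46.556624377527214
nose 474 ((612.7955932617188, 159.7931365966797), (25.56526756286621, 23.061826705932617), 9.754361152648926) 26.45439592044247
```

View pics/w1.png

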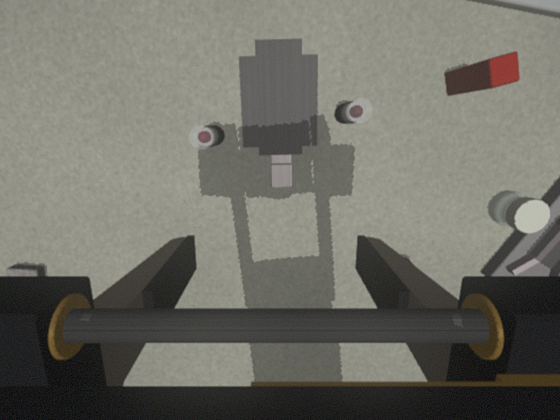

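The wrist view shows the keeper top at (278,100), the nose at (282,170), and lipsticks at (205,135) and (355,110), clear of the fingers. Both views agree on the nose centre to within about 2.5 mm.

>>> {"fn": "drive_tool", "kwargs": {
  "plan": [
    [[12.8, 5.9, 20], [0, 0, -0.7], -0.3],
    [[0, 0, 50], [0, 0, 0], -0.3],
    [[0, 0, 50], [0, 0, 0], -0.3],
    [[0, 0, 40], [0, 0, 0], -0.3],
    [[0, 0, 0], [0, 0, 0], -0.3]
  ]
}}

```text
t: 3.2
position: [608.2, 152.8, 64.2]
ee_rot: [3.129, 0.277, -0.0]
wrist_force: [-0.5, -0.1, -0.1]
width: 59.9
```

Run:
```python
from h import *
rep(); plan([610,159,12],0.178,3)
```

```text
t 3.2 p [608.2 152.8  64.2] yaw 0.1766 tilt [-0.    -0.001 -1.   ] q [ 0.24  0.54  1.74 -0.    0.86  1.64] F [-0.5 -0.1 -0.1] T [-0.01  0.   -0.02] w 59.9
[[0.9, -1.9, 17.4], [0, 0, -0.03]]
[[1.0, -1.9, 17.4], [0, 0, -0.03]]
[[1.0, -1.9, 17.4], [0, 0, -0.03]]
```

>>> {"fn": "drive_tool", "kwargs": {
  "plan": [
    [[2, -6, 17], [0, 0, 0], -0.3],
    [[1, 0, 17], [0, 0, 0], -0.3],
    [[0, 0, 16], [0, 0, 0], -0.3],
    [[0, 0, 0], [0, 0, 0], -0.3]
  ]
}}

```text
t: 3.7
position: [612.8, 159.6, 15.3]
ee_rot: [-3.129, -0.276, -0.008]
wrist_force: [-0.0, 0.1, 0.6]
width: 59.5
```

Run:
```python
from h import *
rep(); plan([610,159,12],0.178,1)
```

```text
t 3.7 p [612.8 159.6  15.3] yaw 0.176 tilt [ 0.005  0.001 -1.   ] q [ 0.25  0.61  1.75 -0.    0.77  1.65] F [-0.   0.1  0.6] T [ 0.01  0.02 -0.  ] w 59.5
[[-2.8, 0.1, 3.3], [0, 0, -0.11]]
```

>>> {"fn": "drive_tool", "kwargs": {
  "plan": [
    [[-3, 0, 3], [0, 0, 0], 1],
    [[0, 0, 0], [0, 0, 0], 1],
    [[0, 0, 0], [0, 0, 0], 1],
    [[0, 0, 0], [0, 0, 0], 1],
    [[0, 0, 0], [0, 0, 0], 1]
  ],
  "squeeze": 25
}}

```text
t: 4.32
position: [610.5, 159.2, 13.6]
ee_rot: [-3.129, -0.276, -0.012]
wrist_force: [-0.2, 0.5, -1.6]
width: 24.1
```

Run:
```python
from h import *
rep()
```

```text
t 4.33 p [610.5 159.2  13.6] yaw 0.1762 tilt [ 0.007  0.001 -1.   ] q [ 0.25  0.61  1.76 -0.    0.77  1.65] F [-0.2  0.5 -1.6] T [0.04 0.09 0.01] w 24.1
```

>>> {"fn": "drive_tool", "kwargs": {
  "plan": [
    [[-12, 0, 0], [0, 0, 0], 1],
    [[-18, 0, 0], [0, 0, 0], 1],
    [[-18, 0, 0], [0, 0, 0], 1],
    [[-18, 0, 0], [0, 0, 0], 1],
    [[0, 0, 0], [0, 0, 0], 1]
  ]
}}

```text
t: 4.95
position: [541.9, 147.0, 13.5]
ee_rot: [-3.129, -0.276, -0.014]
wrist_force: [0.0, -1.3, -1.6]
width: 23.5
```

Run:
```python
from h import *
rep(); plan(np.array([610.5,159.2,13.5])-[118*np.cos(.176),118*np.sin(.176),0],.176,4)
```

```text
t 4.95 p [541.9 147.   13.5] yaw 0.1761 tilt [ 0.009  0.001 -1.   ] q [ 0.26  0.53  1.92 -0.    0.68  1.66] F [ 0.  -1.3 -1.6] T [ 0.02  0.09 -0.03] w 23.5
[[-12.1, -0.0, 0.0], [0, 0, 0.0]]
[[-12.1, -0.0, 0.0], [0, 0, 0.0]]
[[-12.1, -0.0, 0.0], [0, 0, 0.0]]
[[-12.1, -0.0, 0.0], [0, 0, 0.0]]
```

>>> {"fn": "drive_tool", "kwargs": {
  "plan": [
    [[-15, 0, 0], [0, 0, 0], 1],
    [[-18, 0, 0], [0, 0, 0], 1],
    [[-18, 0, 0], [0, 0, 0], 1],
    [[-8, 0, 0], [0, 0, 0], 1],
    [[0, 0, 0], [0, 0, 0], 1]
  ]
}}

```text
t: 5.58
position: [481.3, 136.2, 13.4]
ee_rot: [-3.128, -0.276, -0.016]
wrist_force: [-0.4, 0.4, 0.2]
width: 23.8
```

Run:
```python
from h import *
rep(); c=cap('scene','s1');W=pts(c); cv2.imwrite('pics/s1c.png',cv2.resize(c['img'][120:340,180:400],None,fx=2.7,fy=2.7,interpolation=cv2.INTER_CUBIC))
c=cap('side','d1')
```

```text
t 5.58 p [481.3 136.2  13.4] yaw 0.176 tilt [ 0.01   0.002 -1.   ] q [ 0.27  0.47  2.05 -0.    0.61  1.67] F [-0.4  0.4  0.2] T [-0.01  0.22 -0.03] w 23.8
```

View pics/s1c.png

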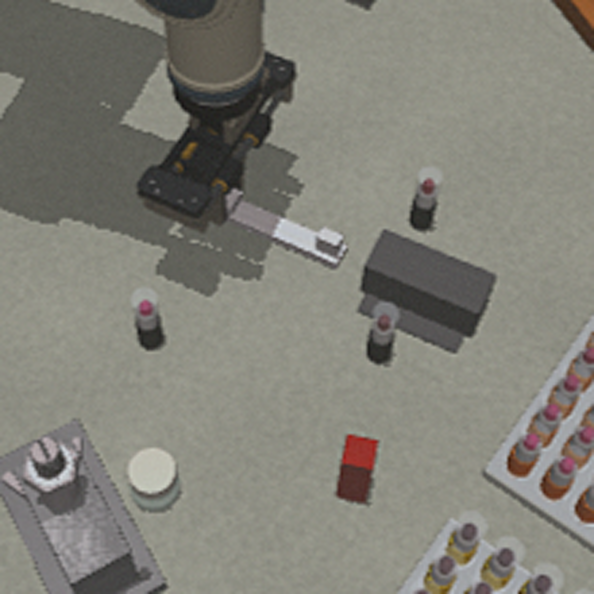

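View pics/d1.png

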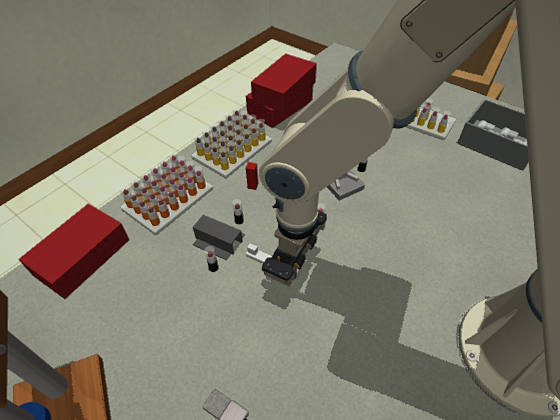

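The gauge is fully out of the keeper, with its tab at (330,240) in the crop and free of the mouth. I release the nose and re-grip at the tab.

>>> {"fn": "drive_tool", "kwargs": {
  "plan": [
    [[0, 0, 0], [0, 0, 0], -0.3],
    [[0, 0, 0], [0, 0, 0], -0.3],
    [[0, 0, -30], [0, -0.6, 0], -0.3],
    [[0, 0, -50], [0, 0, 0], -0.3],
    [[0, 0, -60], [0, 0, 0], -0.3],
    [[0, 0, -50], [0, 0, 0], -0.3],
    [[20, 0, 0], [0, 0, 0], -0.3],
    [[0, 0, 0], [0, 0, 0], -0.3]
  ]
}}

```text
t: 6.68
position: [503.4, 140.0, 209.1]
ee_rot: [3.129, 0.275, -0.001]
wrist_force: [-0.1, -0.8, -1.0]
width: 59.7
```

Run:
```python
from h import *
rep(); c=cap('wrist','w2'); np.savez('w2.npz',**c)
W=pts(c)
for nm,lo,hi,box in [('nose',23,29,(440,560,90,180)),('tab',31,37,(560,625,120,180)),('bar',9,15,(440,620,90,200))]:
    m=(W[...,2]>lo)&(W[...,2]<hi)&(W[...,0]>box[0])&(W[...,0]<box[1])&(W[...,1]>box[2])&(W[...,1]<box[3])
    if m.sum()>5: print(nm,m.sum(),cv2.minAreaRect(W[m][:,:2].astype(np.float32)),np.median(W[m][:,2]))
```

```text
t 6.67 p [503.4 140.  209.1] yaw 0.1756 tilt [-0. -0. -1.] q [ 0.27  0.21  1.86 -0.    1.07  1.66] F [-0.1 -0.8 -1. ] T [ 0.05 -0.01 -0.05] w 59.7
nose 495 ((483.50823974609375, 137.03146362304688), (26.043285369873047, 23.688207626342773), 9.6449556350708) 26.470009610021442
tab 320 ((594.5263671875, 156.75376892089844), (21.253170013427734, 13.269241333007812), 10.310251235961914) 34.39729517466027
bar 1943 ((551.573974609375, 148.99172973632812), (114.96759796142578, 23.641630172729492), 9.573578834533691) 12.498326840137743
```

View pics/w2.png

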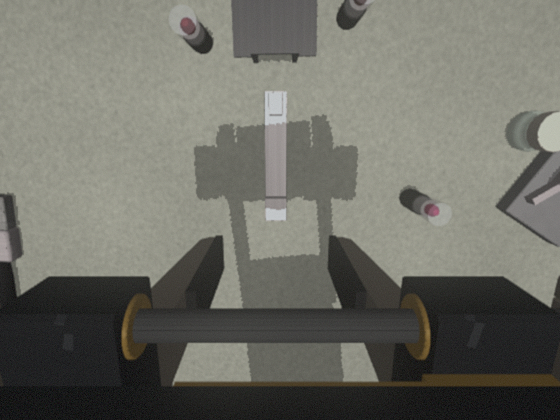

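The gauge lies at heading about 0.17, with the tab at pixel (276,105), world (594.6,156.7), and the nose at (276,205). The 111 to 113 mm spacing matches the drawing.

>>> {"fn": "drive_tool", "kwargs": {
  "plan": [
    [[30, 0, 40], [0, 0, 0], 0.1],
    [[30, 0, 40], [0, 0, 0], 0.1],
    [[32, 0, 40], [0, 0, 0], 0.1],
    [[0, 0, 20], [0, 0, 0], 0.1],
    [[0, 0, 0], [0, 0, 0], 0.1]
  ]
}}

```text
t: 7.35
position: [590.1, 155.2, 60.7]
ee_rot: [3.128, 0.275, -0.015]
wrist_force: [-0.2, 1.4, 0.0]
width: 41.4
```

Run:
```python
from h import *
rep(); plan([594.8,156.7,24],0.172,2)
```

```text
t 7.35 p [590.1 155.2  60.7] yaw 0.1756 tilt [-0.009 -0.002 -1.   ] q [0.25 0.52 1.78 0.   0.85 1.65] F [-0.2  1.4  0. ] T [ 0.06  0.02 -0.02] w 41.4
[[2.5, -0.3, 18.3], [0, 0, 0.1]]
[[2.5, -0.3, 18.3], [0, 0, 0.1]]
```

>>> {"fn": "drive_tool", "kwargs": {
  "plan": [
    [[3, -0.5, 16], [0, 0.5, 0], 0.1],
    [[2, 0, 14], [0, 0, 0], 0.1],
    [[0, 0, 6], [0, 0, 0], 0.1],
    [[0, 0, 0], [0, 0, 0], 0.1]
  ]
}}

```text
t: 7.85
position: [593.9, 156.4, 25.2]
ee_rot: [3.129, 0.276, -0.001]
wrist_force: [0.0, -0.3, -0.6]
width: 41.6
```

Run:
```python
from h import *
rep(); plan([594.8,156.7,24],0.172,1)
```

```text
t 7.85 p [593.9 156.4  25.2] yaw 0.1757 tilt [-0.001 -0.001 -1.   ] q [ 0.26  0.58  1.79 -0.    0.78  1.65] F [ 0.  -0.3 -0.6] T [-0.01 -0.02 -0.02] w 41.6
[[0.9, -0.1, 1.2], [0, 0, 0.21]]
```

>>> {"fn": "drive_tool", "kwargs": {
  "plan": [
    [[1, 0, 1.2], [0, 0, 0], 1],
    [[0, 0, 0], [0, 0, 0], 1],
    [[0, 0, 0], [0, 0, 0], 1],
    [[0, 0, 0], [0, 0, 0], 1],
    [[0, 0, 0], [0, 0, 0], 1]
  ],
  "squeeze": 40
}}

```text
t: 8.48
position: [595.8, 156.7, 25.5]
ee_rot: [3.129, 0.276, 0.002]
wrist_force: [1.1, -0.1, -0.8]
width: 13.8
```

Run:
```python
from h import *
rep();
```

```text
t 8.47 p [595.8 156.7  25.5] yaw 0.1757 tilt [ 0.001 -0.    -1.   ] q [ 0.26  0.58  1.79 -0.    0.78  1.65] F [ 1.1 -0.1 -0.8] T [ 0.02 -0.07  0.  ] w 13.8
```

>>> {"fn": "drive_tool", "kwargs": {
  "plan": [
    [[0, 0, -20], [0, 0, 0], 1],
    [[0, 0, -40], [0, 0, 0], 1],
    [[0, 0, -50], [0, 0, 0], 1],
    [[0, 0, -25], [0, 0, 0], 1],
    [[0, 0, 0], [0, 0, 0], 1]
  ]
}}

```text
t: 9.1
position: [595.9, 156.9, 169.2]
ee_rot: [-3.129, -0.276, -0.005]
wrist_force: [0.4, -0.5, -2.6]
width: 13.7
```

Run:
```python
from h import *
rep(); plan([381,-109,150],-0.384+np.pi,16)
c=cap('wrist','w3');c=cap('scene','s3')
```

```text
t 9.1 p [595.9 156.9 169.2] yaw 0.1756 tilt [ 0.003  0.    -1.   ] q [ 0.26  0.39  1.7  -0.    1.04  1.65] F [ 0.4 -0.5 -2.6] T [ 0.05 -0.09  0.01] w 13.7
[[-16.1, 14.0, 1.2], [0, 0, -9.25]]
[[-18.2, 11.2, 1.2], [0, 0, -9.25]]
[[-19.7, 8.2, 1.2], [0, 0, -9.25]]
[[-20.8, 4.9, 1.2], [0, 0, -9.25]]
[[-21.3, 1.5, 1.2], [0, 0, -9.25]]
[[-21.3, -1.9, 1.2], [0, 0, -9.25]]
[[-20.7, -5.3, 1.2], [0, 0, -9.25]]
[[-19.6, -8.6, 1.2], [0, 0, -9.25]]
[[-17.9, -11.6, 1.2], [0, 0, -9.25]]
[[-15.8, -14.4, 1.2], [0, 0, -9.25]]
[[-13.3, -16.7, 1.2], [0, 0, -9.25]]
[[-10.5, -18.6, 1.2], [0, 0, -9.25]]
[[-7.3, -20.1, 1.2], [0, 0, -9.25]]
[[-4.0, -21.0, 1.2], [0, 0, -9.25]]
[[-0.6, -21.4, 1.2], [0, 0, -9.25]]
[[2.9, -21.2, 1.2], [0, 0, -9.25]]
```

View pics/s3.png

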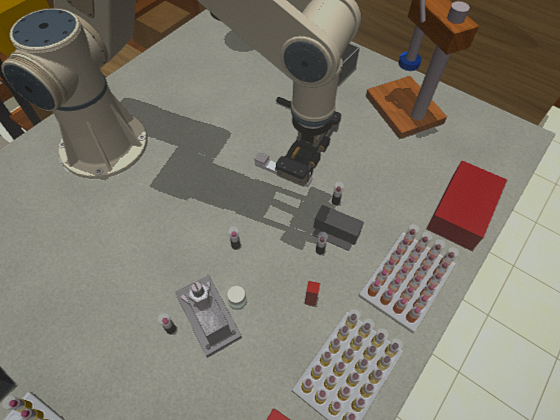

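The gauge hangs level, with its nose at (262,160) in the scene view. Next comes the transit and turn.

>>> {"fn": "drive_tool", "kwargs": {
  "plan": [
    [[-16, 14, 1], [0, 0, -9.5], 1],
    [[-18, 11, 1], [0, 0, -9.5], 1],
    [[-20, 8, 1], [0, 0, -9.5], 1],
    [[-21, 5, 1], [0, 0, -9.5], 1],
    [[-21, 1, 1], [0, 0, -9.5], 1],
    [[-21, -2, 1], [0, 0, -9.5], 1],
    [[-21, -5, 1], [0, 0, -9.5], 1],
    [[-20, -9, 1], [0, 0, -9.5], 1],
    [[-18, -12, 1], [0, 0, -9.5], 1],
    [[-16, -14, 1], [0, 0, -9.5], 1],
    [[-13, -17, 1], [0, 0, -9.5], 1],
    [[0, 0, 0], [0, 0, 0], 1]
  ]
}}

```text
t: 10.7
position: [436.2, -38.7, 138.8]
ee_rot: [-1.604, -2.668, 0.031]
wrist_force: [-0.3, -0.5, -0.5]
width: 13.5
```

Run:
```python
from h import *
rep(); plan([381,-109,110],-0.384+np.pi,8)
```

```text
t 10.7 p [436.2 -38.7 138.8] yaw 2.0589 tilt [-0.034 -0.002 -0.999] q [-0.09  0.19  2.08 -0.01  0.91 -0.57] F [-0.3 -0.5 -0.5] T [ 0.08 -0.13  0.04] w 13.5
[[-4.5, -10.2, 3.6], [0, 0, -5.0]]
[[-3.6, -10.6, 3.6], [0, 0, -5.0]]
[[-2.7, -10.8, 3.6], [0, 0, -5.0]]
[[-1.7, -11.0, 3.6], [0, 0, -5.0]]
[[-0.7, -11.1, 3.6], [0, 0, -5.0]]
[[0.2, -11.2, 3.6], [0, 0, -5.0]]
[[1.2, -11.1, 3.6], [0, 0, -5.0]]
[[2.2, -11.0, 3.6], [0, 0, -5.0]]
```

>>> {"fn": "drive_tool", "kwargs": {
  "plan": [
    [[-5, -11, 4], [0, 0, -5.3], 1],
    [[-4, -11, 4], [0, 0, -5.3], 1],
    [[-3, -12, 4], [0, 0, -5.3], 1],
    [[-2, -12, 4], [0, 0, -5.3], 1],
    [[-1, -12, 4], [0, 0, -5.3], 1],
    [[0, -12, 4], [0, 0, -5.3], 1],
    [[1, -12, 4], [0, 0, -5.3], 1],
    [[2, -12, 4], [0, 0, -5], 1],
    [[0, 0, 0], [0, 0, 0], 1]
  ]
}}

```text
t: 11.82
position: [375.5, -113.7, 102.2]
ee_rot: [-0.552, -3.048, 0.009]
wrist_force: [0.1, 0.3, -1.0]
width: 13.5
```

```bash
cat >> h.py <<'E'
def corr(pos,yaw):
    s,p,R,y=st()
    Rt=np.array([[np.cos(yaw),np.sin(yaw),0],[np.sin(yaw),-np.cos(yaw),0],[0,0,-1]])
    rv=np.degrees(Ro.from_matrix(R.T@Rt).as_rotvec()); print('corr',(R.T@(np.array(pos)-p)).round(1),rv.round(2))
E
python3 - <<'E'
from h import *
rep(); corr([381,-109,110],-0.384+np.pi)
for n in ('scene','side','wrist'):
    c=cap(n,n[0]+'4');np.savez(n+'4.npz',**c);W=pts(c)
    m=(W[...,2]>65)&(W[...,2]<160)&(W[...,0]>380)&(W[...,0]<560)&(W[...,1]>-230)&(W[...,1]<-40)
    print(n,m.sum())
    if n=='scene': cv2.imwrite('pics/s4c.png',cv2.resize(c['img'][200:370,120:320],None,fx=4,fy=4)[:600])
E
```

```text
t 11.82 p [ 375.5 -113.7  102.2] yaw 2.7827 tilt [-0.045  0.002 -0.999] q [-0.29  0.19  2.19 -0.01  0.8  -1.49] F [ 0.1  0.3 -1. ] T [ 0.04 -0.09 -0.04] w 13.5
corr [-3.2  6.2 -8.1] [-0.81 -2.43  1.45]
scene 794
side 297
wrist 2530
```

View pics/s4.png

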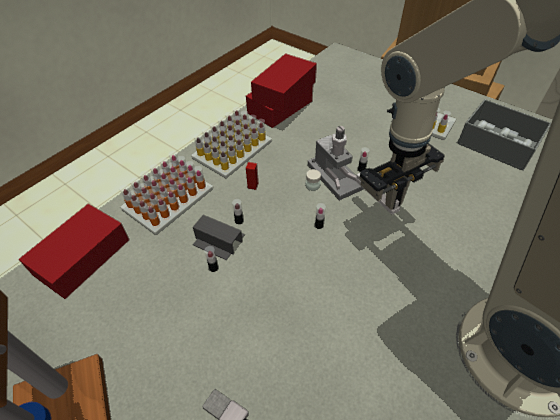

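View pics/w4.png

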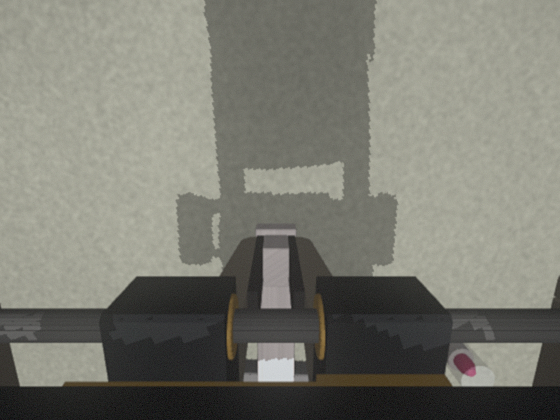

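The side view shows the gripper at (405,165) short of the jig mouth. The tool has picked up a 2.5° tilt, which I take out now.

>>> {"fn": "drive_tool", "kwargs": {
  "plan": [
    [[-3, 6, 0], [-0.8, -2.4, 1.4], 1],
    [[0, 0, 0], [0, 0, 0], 1],
    [[0, 0, 0], [0, 0, 0], 1]
  ]
}}

```text
t: 12.35
position: [382.6, -108.1, 102.9]
ee_rot: [0.601, 3.082, -0.0]
wrist_force: [0.8, 0.3, -1.6]
width: 13.5
```

Run:
```python
from h import *
rep(); corr([381,-109,110],-0.384+np.pi)
c=cap('scene','sc5');np.savez('sc5.npz',**c);W=pts(c)
cv2.imwrite('pics/s5c.png',cv2.resize(c['img'][220:370,120:290],None,fx=4,fy=4,interpolation=cv2.INTER_CUBIC))
c=cap('side','sd5');np.savez('sd5.npz',**c);
cv2.imwrite('pics/sd5c.png',cv2.resize(c['img'][110:230,290:450],None,fx=5,fy=5,interpolation=cv2.INTER_CUBIC))
```

```text
t 12.35 p [ 382.6 -108.1  102.9] yaw 2.7563 tilt [ 0.002 -0.    -1.   ] q [-0.28  0.18  2.21  0.    0.76 -1.46] F [ 0.8  0.3 -1.6] T [ 0.03 -0.11 -0.  ] w 13.5
corr [ 1.1 -1.4 -7.1] [ 0.02  0.1  -0.08]
```

View pics/s5c.png

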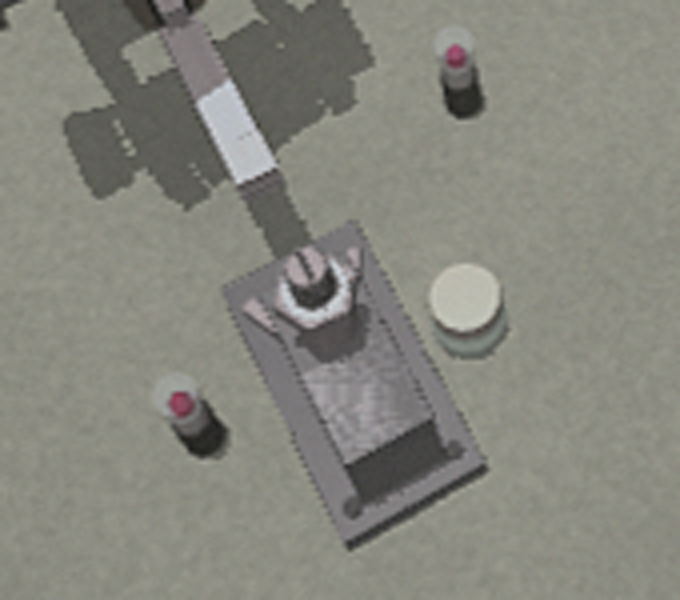

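View pics/sd5c.png

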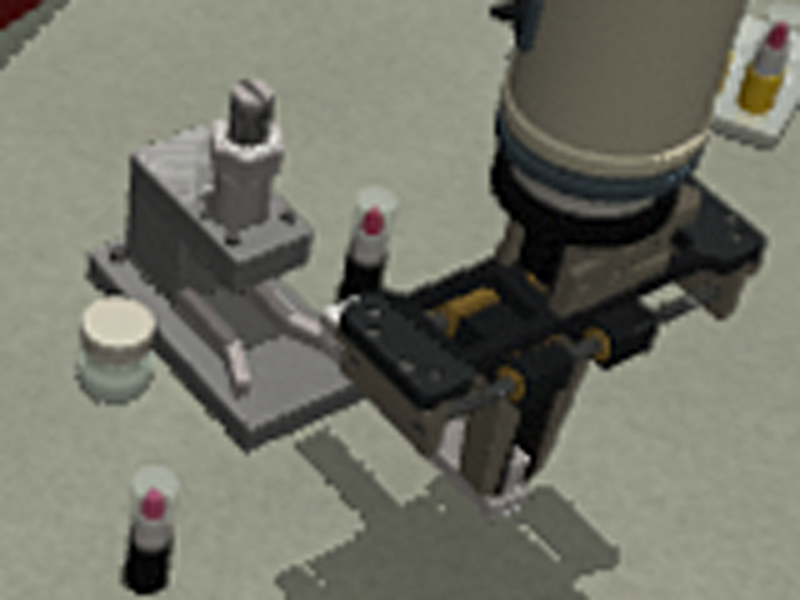

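Run:
```python
from h import *
c=dict(np.load('sc5.npz'));W=pts(c)
m=(W[...,2]>97)&(W[...,2]<110)&(W[...,0]>455)&(W[...,0]<540)&(W[...,1]>-190)&(W[...,1]<-120)
r=cv2.minAreaRect(W[m][:,:2].astype(np.float32));print(m.sum(),r,np.median(W[m][:,2]))
m2=(W[...,2]>84)&(W[...,2]<95)&(W[...,0]>400)&(W[...,0]<540)&(W[...,1]>-190)&(W[...,1]<-90)
r2=cv2.minAreaRect(W[m2][:,:2].astype(np.float32));print(m2.sum(),r2,np.median(W[m2][:,2]))
o=np.array([587.2,-192.4]);a=-.384;d=np.array([np.cos(a),np.sin(a)]);n=np.array([-d[1],d[0]])
for p in (r[0],r2[0],st()[1][:2]): print('jig frame',(p-o)@d,(p-o)@n)
# rails: heights 28-36
w=W[(W[...,2]>29)&(W[...,2]<36)&(W[...,0]>500)&(W[...,0]<620)&(W[...,1]>-240)&(W[...,1]<-130)][:,:2]-o
print(np.c_[w@d,w@n].round(1)[np.argsort(w@d)][::6])
```

```text
136 ((490.2516784667969, -151.3854217529297), (23.70113182067871, 26.914979934692383), 67.56306457519531) 103.26054958192307
345 ((449.45233154296875, -134.38587951660156), (23.741191864013672, 115.4728012084961), 67.67882537841797) 89.46395493442708
jig frame -105.25329700170465 1.7076730253034311
jig frame -149.44994651210777 2.1844514960527377
jig frame -221.3728916032099 1.4088255417843087
[[-62.2  30.6]
 [-59.9  29.5]
 [-57.4 -33.3]
 [-55.7 -34.2]
 [-53.2 -30.4]
 [-50.  -29.4]
 [-44.6 -26.5]
 [  6.8  54.2]]
```

>>> {"fn": "drive_tool", "kwargs": {
  "plan": [
    [[0, -2.5, 20], [0, 0, 0], 1],
    [[0, 0, 20], [0, 0, 0], 1],
    [[0, 0, 11], [0, 0, 0], 1],
    [[0, 0, 0], [0, 0, 0], 1],
    [[0, 0, 0], [0, 0, 0], 1]
  ]
}}

```text
t: 13.08
position: [383.2, -111.1, 51.3]
ee_rot: [0.601, 3.081, -0.001]
wrist_force: [0.9, 0.3, -2.0]
width: 13.6
```

```bash
cat >> h.py <<'E'
def jf(a=-.386,o=np.array([587.2,-192.4])):
    p=st()[1][:2];d=np.array([np.cos(a),np.sin(a)]);n=np.array([-d[1],d[0]]);print('jig',((p-o)@d).round(1),((p-o)@n).round(1))
E
python3 - <<'E'
from h import *
rep();jf();s,p,R,y=st(); corr([*p[:2],48],-0.386+np.pi)
E
```

```text
t 13.07 p [ 383.2 -111.1   51.3] yaw 2.756 tilt [ 0.002 -0.001 -1.   ] q [-0.29  0.28  2.24 -0.    0.62 -1.47] F [ 0.9  0.3 -2. ] T [ 0.03 -0.06 -0.02] w 13.6
jig -219.6 -1.5
corr [ 0.  -0.   3.3] [0.01 0.15 0.02]
```

>>> {"fn": "drive_tool", "kwargs": {
  "plan": [
    [[-12, 0, 2.5], [0, 0, 0], 1],
    [[-15, 0, 0], [0, 0, 0], 1],
    [[-15, 0, 0], [0, 0, 0], 1],
    [[0, 0, 0], [0, 0, 0], 1],
    [[0, 0, 0], [0, 0, 0], 1]
  ]
}}

```text
t: 13.7
position: [427.1, -128.8, 50.1]
ee_rot: [0.601, 3.077, -0.001]
wrist_force: [-0.0, 0.2, -1.6]
width: 13.7
```

Run:
```python
from h import *
rep();jf();s,p,R,y=st(); corr([*p[:2],47],-0.386+np.pi)
c=cap('scene','sc6');W=pts(c)
cv2.imwrite('pics/s6c.png',cv2.resize(c['img'][230:370,140:280],None,fx=4,fy=4,interpolation=cv2.INTER_CUBIC))
```

```text
t 13.7 p [ 427.1 -128.8   50.1] yaw 2.7559 tilt [ 0.006 -0.002 -1.   ] q [-0.3   0.34  2.15 -0.    0.65 -1.48] F [-0.   0.2 -1.6] T [ 0.1  -0.   -0.02] w 13.7
jig -172.3 -1.4
corr [ 0.  -0.   3.1] [0.02 0.35 0.02]
```

View pics/s6c.png

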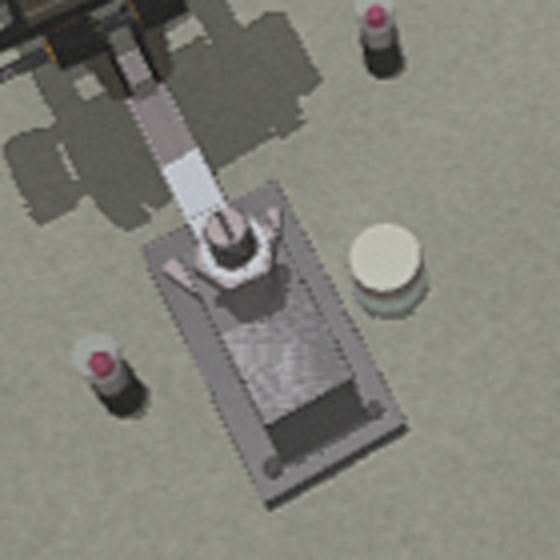

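The nose is over the anvil at (200,190) in the crop, centred between the rails.

>>> {"fn": "drive_tool", "kwargs": {
  "plan": [
    [[-12, 0, 2], [0, 0.3, 0], 1],
    [[-12, 0, 1], [0, 0, 0], 1],
    [[-12, 0, 0], [0, 0, 0], 1],
    [[0, 0, 0], [0, 0, 0], 1]
  ]
}}

```text
t: 14.25
position: [463.0, -143.3, 47.1]
ee_rot: [0.602, 3.082, 0.0]
wrist_force: [-0.5, 1.0, -1.6]
width: 13.5
```

Run:
```python
from h import *
rep();jf();s,p,R,y=st(); corr([*p[:2],47],-0.386+np.pi)
```

```text
t 14.25 p [ 463.  -143.3   47.1] yaw 2.756 tilt [ 0.001 -0.    -1.   ] q [-0.3   0.39  2.07  0.    0.68 -1.49] F [-0.5  1.  -1.6] T [ 0.08 -0.05 -0.  ] w 13.5
jig -133.6 -1.3
corr [ 0.  -0.   0.1] [0.03 0.07 0.03]
```

>>> {"fn": "drive_tool", "kwargs": {
  "plan": [
    [[-7, 0, 0.8], [0, 0, 0], 1],
    [[-7, 0, 0], [0, 0, 0], 1],
    [[0, 0, 0], [0, 0, 0], 1]
  ]
}}

```text
t: 14.62
position: [476.4, -148.8, 46.1]
ee_rot: [0.602, 3.083, 0.0]
wrist_force: [0.6, 1.0, -1.5]
width: 13.8
```

Run:
```python
from h import *
rep();jf()
```

```text
t 14.62 p [ 476.4 -148.8   46.1] yaw 2.7561 tilt [ 0.001  0.    -1.   ] q [-0.31  0.41  2.03  0.    0.69 -1.49] F [ 0.6  1.  -1.5] T [ 0.06 -0.04 -0.05] w 13.8
jig -119.1 -1.3
```

>>> {"fn": "drive_tool", "kwargs": {
  "plan": [
    [[-4, 0, 0.5], [0, 0, 0], 1],
    [[-2, 0, 0], [0, 0, 0], 1],
    [[-2, 0, 0], [0, 0, 0], 1],
    [[0, 0, 0], [0, 0, 0], 1]
  ]
}}

```text
t: 15.12
position: [481.4, -150.9, 45.4]
ee_rot: [-0.601, -3.078, -0.002]
wrist_force: [0.6, 0.5, -0.6]
width: 13.5
```

Run:
```python
from h import *
rep();jf()
```

```text
t 15.12 p [ 481.4 -150.9   45.4] yaw 2.7561 tilt [-0.005  0.002 -1.   ] q [-0.31  0.42  2.02  0.    0.71 -1.49] F [ 0.6  0.5 -0.6] T [ 0.   -0.44  0.04] w 13.5
jig -113.7 -1.4
```

>>> {"fn": "drive_tool", "kwargs": {
  "plan": [
    [[-3, 0, 0], [0, 0, 0], 1],
    [[-3, 0, 0], [0, 0, 0], 1],
    [[-3, 0, 0], [0, 0, 0], 1]
  ]
}}

```text
t: 15.5
position: [481.6, -151.0, 45.3]
ee_rot: [-0.598, -3.062, -0.006]
wrist_force: [-10.4, 5.4, 12.4]
width: 13.6
```

Run:
```python
from h import *
rep();jf()
```

```text
t 15.5 p [ 481.6 -151.    45.3] yaw 2.7557 tilt [-0.021  0.008 -1.   ] q [-0.31  0.43  2.01  0.    0.73 -1.49] F [-10.4   5.4  12.4] T [0.87 1.43 0.1 ] w 13.6
jig -113.5 -1.4
```

It is hard against the stop: a 9 mm push gave 0.2 mm of motion and about 12 N. I release and check.

>>> {"fn": "drive_tool", "kwargs": {
  "plan": [
    [[0, 0, 0], [0, 0, 0], 0.4],
    [[0, 0, 0], [0, 0, 0], 0.2],
    [[0, 0, 0], [0, 0, 0], 0],
    [[0, 0, -30], [0, -0.8, 0], 0],
    [[0, 0, -50], [0, 0, 0], 0],
    [[0, 0, -60], [0, 0, 0], 0],
    [[0, 0, -60], [0, 0, 0], -0.2],
    [[0, 0, 0], [0, 0, 0], -0.2]
  ]
}}

```text
t: 16.5
position: [485.5, -152.6, 251.6]
ee_rot: [-0.602, -3.08, -0.001]
wrist_force: [0.0, 0.5, -0.8]
width: 55.1
```

Run:
```python
from h import *
rep();jf()
c=cap('scene','sc7');np.savez('sc7.npz',**c);W=pts(c)
cv2.imwrite('pics/s7c.png',cv2.resize(c['img'][220:370,130:280],None,fx=4,fy=4,interpolation=cv2.INTER_CUBIC))
c2=cap('side','sd7')
cv2.imwrite('pics/sd7c.png',cv2.resize(c2['img'][110:230,290:450],None,fx=5,fy=5,interpolation=cv2.INTER_CUBIC))
o=np.array([587.2,-192.4]);a=-.386;d=np.array([np.cos(a),np.sin(a)]);n=np.array([-d[1],d[0]])
for nm,lo,hi in [('tab',50,58),('bar',29,35)]:
  for k,w in (('sc',W),('sd',pts(c2))):
    q=(w[...,:2]-o); jx=q@d;jy=q@n
    m=(w[...,2]>lo)&(w[...,2]<hi)&(jx<-65)&(jx>-150)&(abs(jy)<20)
    if m.sum()>3: 
        r=cv2.minAreaRect(np.stack([jx[m],jy[m]],-1).astype(np.float32));print(k,nm,m.sum(),r,np.median(w[m][:,2]))
```

```text
t 16.5 p [ 485.5 -152.6  251.6] yaw 2.7555 tilt [-0.003  0.001 -1.   ] q [-0.31  0.14  1.84  0.    1.16 -1.49] F [ 0.   0.5 -0.8] T [ 0.06 -0.11  0.  ] w 55.1
jig -109.2 -1.4
sc tab 59 ((-111.52316284179688, -1.029956340789795), (12.918953895568848, 23.70178985595703), 89.82067108154297) 53.541935733297485
sd tab 46 ((-110.9432373046875, -3.5210094451904297), (22.412128448486328, 15.192923545837402), 3.4901366233825684) 54.70021224493905
sc bar 150 ((-95.16114044189453, -0.46443843841552734), (23.159496307373047, 58.40082550048828), 89.84075927734375) 31.798053887127395
sd bar 94 ((-95.73075103759766, -2.2160749435424805), (25.178319931030273, 60.11174011230469), 88.68077850341797) 32.8539011727298
```

View pics/s7c.png

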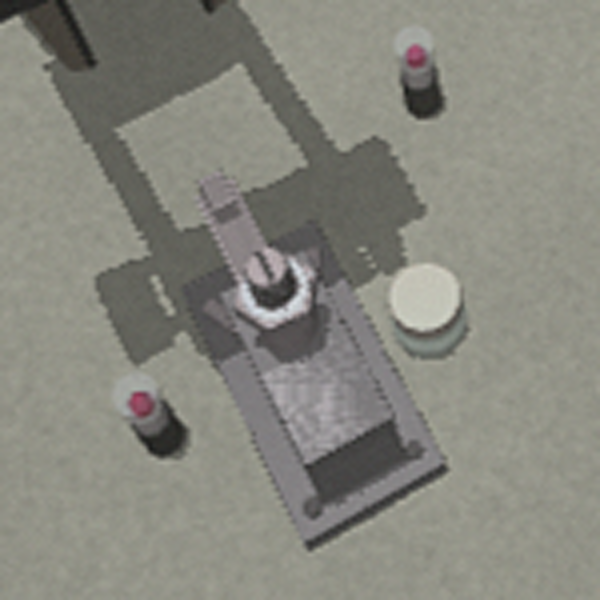

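View pics/sd7c.png

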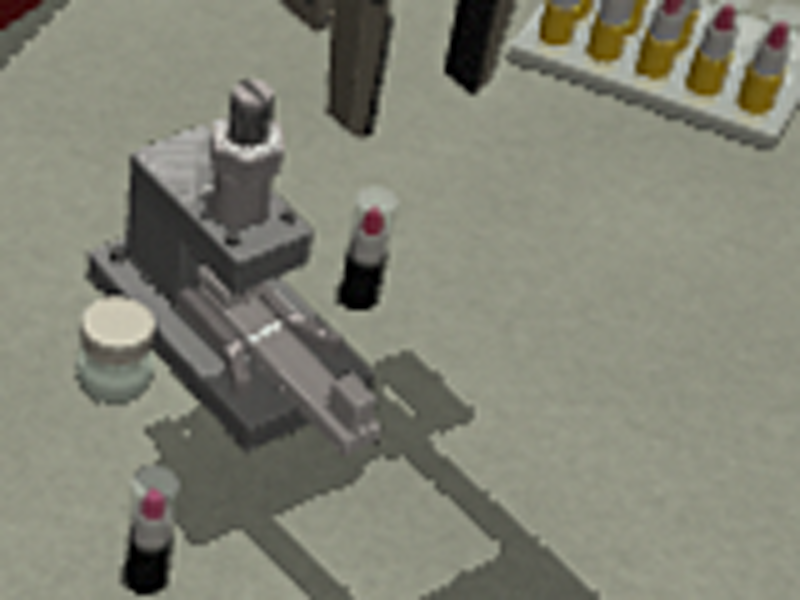

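The gauge lies flat between the rails. Its tab is at jig x ≈ -111, exactly the home value, and the heights 32 and 54 mm also match. Next I bring the wrist camera above the nut.

>>> {"fn": "drive_tool", "kwargs": {
  "plan": [
    [[-45, 0, 0], [0, 0, 0], -0.3],
    [[-45, 0, 0], [0, 0, 0], -0.3],
    [[-45, 0, 10], [0, 0, 0], -0.3],
    [[-40, 0, 20], [0, 0, 0], -0.3],
    [[0, 0, 15], [0, 0, 0], -0.3],
    [[0, 0, 0], [0, 0, 0], -0.3]
  ]
}}

```text
t: 17.35
position: [642.2, -217.1, 184.0]
ee_rot: [-0.597, -3.055, -0.006]
wrist_force: [-0.5, -0.0, -0.1]
width: 60.0
```

Run:
```python
from h import *
rep();jf()
c=cap('wrist','w8');np.savez('w8.npz',**c);W=pts(c)
cv2.imwrite('pics/w8c.png',cv2.resize(c['img'][120:300,190:370],None,fx=3.3,fy=3.3,interpolation=cv2.INTER_CUBIC))
m=(W[...,2]>168)&(W[...,2]<180)&(abs(W[...,0]-587)<30)&(abs(W[...,1]+192)<30)
print('screw',cv2.minEnclosingCircle(W[m][:,:2].astype(np.float32)),np.median(W[m][:,2]))
m=(W[...,2]>141)&(W[...,2]<152)&(abs(W[...,0]-587)<40)&(abs(W[...,1]+192)<40)
print(m.sum(),np.median(W[m][:,2]),cv2.minEnclosingCircle(W[m][:,:2].astype(np.float32)))
v,u=np.where(m);print(u.min(),u.max(),v.min(),v.max())
```

```text
t 17.35 p [ 642.2 -217.1  184. ] yaw 2.7555 tilt [-0.028  0.009 -1.   ] q [-0.33  0.48  1.52 -0.    1.17 -1.51] F [-0.5 -0.  -0.1] T [-0.05 -0.13  0.01] w 60.0
jig 60.2 -2.2
screw ((587.187255859375, -191.97344970703125), 11.175612449645996) 174.4737956163616
1604 145.76064308810624 ((587.3316650390625, -191.6848907470703), 20.581893920898438)
246 311 112 171
```

View pics/w8c.png

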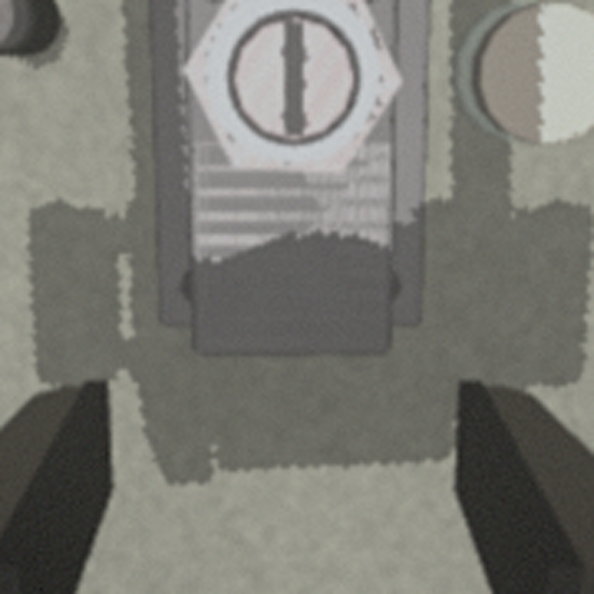

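The picture shows the hexagon with corners at crop (185,72) and (402,80), the screw slot vertical, and the fingers clear below. I take the angle of the flats from the top face.

Run:
```python
from h import *
from scipy.spatial import ConvexHull
c=dict(np.load('w8.npz'));W=pts(c)
m=(W[...,2]>142)&(W[...,2]<150)&(np.hypot(W[...,0]-587.2,W[...,1]+192)<23)
P=W[m][:,:2]; z=np.median(W[m][:,2])
# support width vs direction: minimum across flats
best=[]
for a in np.radians(np.arange(0,60,.5)):
    ws=[np.ptp(P@[np.cos(a+k),np.sin(a+k)]) for k in np.radians([0,60,120])]
    best.append((sum(ws),np.degrees(a),np.round(ws,1)))
best.sort(key=lambda b:b[0]); print(best[:4],z)
a=np.radians(best[0][1]); cen=[]
A=[];b=[]
for k in np.radians([0,60,120]):
    d=[np.cos(a+k),np.sin(a+k)];A.append(d);q=P@d;b.append((q.max()+q.min())/2)
print('centre',np.linalg.lstsq(np.array(A),np.array(b),rcond=None)[0])
# corner angles by minAreaRect
print(cv2.minAreaRect(P.astype(np.float32)))
```

```text
[(np.float64(108.04832222483171), np.float64(34.5), array([36. , 36.1, 36. ])), (np.float64(108.1222824870797), np.float64(35.0), array([36.1, 36.1, 36. ])), (np.float64(108.26627737177122), np.float64(34.0), array([36. , 36.1, 36.1])), (np.float64(108.37280219610128), np.float64(35.5), array([36.2, 36.2, 36. ]))] 145.76064308810624
centre [ 587.1190888  -191.88339956]
((587.093505859375, -191.89208984375), (40.649322509765625, 36.039634704589844), 4.681422233581543)
```

Width across flats is 36.0 mm in all three pairs, with normals at 34.7, 94.7 and 154.7° and the centre at (587.1,-191.9). The top is at 145.8, so the nut has about 2.5 rad to run. I line the jaws up with the 94.7° pair.

Run:
```python
from h import *
corr([642.2,-217.1,220],2.7555)
Y=np.radians(184.7); s,p,R,y=st(); plan([587.1,-191.9,220],Y,4,start=([642.2,-217.1,220],R,y))
```

```text
corr [  1.3  -0.1 -35.1] [-0.1  -1.61  0.01]
[[15.1, 0.7, 0.0], [0, 0, -6.7]]
[[15.0, 2.4, 0.0], [0, 0, -6.7]]
[[14.6, 4.1, 0.0], [0, 0, -6.7]]
[[14.0, 5.8, 0.0], [0, 0, -6.7]]
```

>>> {"fn": "drive_tool", "kwargs": {
  "plan": [
    [[0, 0, -25], [0, -1.6, 0], -0.3],
    [[0, 0, -20], [0, 0, 0], -0.3],
    [[15, 1, 0], [0, 0, -6.8], -0.3],
    [[15, 2, 0], [0, 0, -6.8], -0.3],
    [[15, 4, 0], [0, 0, -6.8], -0.3],
    [[14, 6, 0], [0, 0, -6.8], -0.3],
    [[0, 0, 0], [0, 0, 0], -0.3],
    [[0, 0, 0], [0, 0, 0], -0.3]
  ]
}}

```text
t: 18.4
position: [588.6, -192.3, 251.6]
ee_rot: [-0.156, 3.115, -0.017]
wrist_force: [0.8, 0.3, 0.8]
width: 59.6
```

Run:
```python
from h import *
rep();corr([587.1,-191.9,190],np.radians(184.7))
```

```text
t 18.4 p [ 588.6 -192.3  251.6] yaw -3.0412 tilt [ 0.023 -0.01  -1.   ] q [-0.32  0.3   1.64 -0.    1.18 -1.99] F [0.8 0.3 0.8] T [ 0.02 -0.14  0.02] w 59.6
corr [ 2.8  1.3 61.5] [-0.67  1.27  1.04]
```

>>> {"fn": "drive_tool", "kwargs": {
  "plan": [
    [[1, 0.5, 0], [-0.7, 1.3, 1], -0.3],
    [[0, 0, 25], [0, 0, 0], -0.3],
    [[0, 0, 25], [0, 0, 0], -0.3],
    [[0, 0, 0], [0, 0, 0], -0.3],
    [[0, 0, 0], [0, 0, 0], -0.3]
  ]
}}

```text
t: 19.02
position: [590.5, -193.1, 202.6]
ee_rot: [0.115, -3.138, -0.002]
wrist_force: [-0.3, 0.0, -0.4]
width: 59.6
```

Run:
```python
from h import *
rep();corr([587.1,-191.9,126],np.radians(184.7))
```

```text
t 19.02 p [ 590.5 -193.1  202.6] yaw -3.0683 tilt [-0.001  0.001 -1.   ] q [-0.32  0.37  1.66  0.    1.12 -1.96] F [-0.3  0.  -0.4] T [ 0.1  -0.17 -0.02] w 59.6
corr [ 3.2  1.4 76.7] [ 0.07 -0.08 -0.5 ]
```

>>> {"fn": "drive_tool", "kwargs": {
  "plan": [
    [[3.2, 1.4, 10], [0, 0, -0.5], -0.3],
    [[0, 0, 25], [0, 0, 0], -0.3],
    [[0, 0, 22], [0, 0, 0], -0.3],
    [[0, 0, 0], [0, 0, 0], -0.3]
  ]
}}

```text
t: 19.52
position: [588.1, -192.3, 146.2]
ee_rot: [-0.129, 3.137, 0.0]
wrist_force: [0.5, -0.1, -0.2]
width: 59.7
```

Run:
```python
from h import *
rep();corr([587.1,-191.9,126],np.radians(184.7))
```

```text
t 19.52 p [ 588.1 -192.3  146.2] yaw -3.0592 tilt [ 0.002  0.    -1.   ] q [-0.32  0.42  1.72  0.    1.   -1.97] F [ 0.5 -0.1 -0.2] T [ 0.09 -0.15  0.02] w 59.7
corr [ 1.   0.4 20.2] [-0.    0.11  0.02]
```

Now I lower to grip height and close with 45 N.

>>> {"fn": "drive_tool", "kwargs": {
  "plan": [
    [[1, 0.4, 12], [0, 0, 0], -0.2],
    [[0, 0, 9], [0, 0, 0], -0.1],
    [[0, 0, 0], [0, 0, 0], 0.3],
    [[0, 0, 0], [0, 0, 0], 1],
    [[0, 0, 0], [0, 0, 0], 1],
    [[0, 0, 0], [0, 0, 0], 1]
  ],
  "squeeze": 45
}}

```text
t: 20.27
position: [588.2, -192.5, 126.3]
ee_rot: [-0.129, 3.134, -0.002]
wrist_force: [0.6, 0.3, -2.8]
width: 35.2
```

Run:
```python
from h import *
rep();corr([587.1,-191.9,126],np.radians(184.7))
```

```text
t 20.27 p [ 588.2 -192.5  126.3] yaw -3.0591 tilt [ 0.005 -0.001 -1.   ] q [-0.32  0.44  1.73  0.    0.96 -1.97] F [ 0.6  0.3 -2.8] T [ 0.   -0.2  -0.03] w 35.2
corr [1.1 0.6 0.3] [-0.09  0.28  0.03]
```

>>> {"fn": "drive_tool", "kwargs": {
  "plan": [
    [[0, 0, 0.2], [0, 0, 6], 1],
    [[0, 0, 0.3], [0, 0, 9], 1],
    [[0, 0, 0.3], [0, 0, 9], 1],
    [[0, 0, 0.3], [0, 0, 9], 1],
    [[0, 0, 0.3], [0, 0, 9], 1],
    [[0, 0, 0], [0, 0, 0], 1]
  ]
}}

```text
t: 21.02
position: [587.9, -193.7, 124.8]
ee_rot: [1.032, 2.961, -0.002]
wrist_force: [0.8, -0.7, -1.9]
width: 35.5
```

Run:
```python
from h import *
rep();s,p,R,y=st();corr([587.1,-191.9,p[2]],y)
```

```text
t 21.02 p [ 587.9 -193.7  124.8] yaw 2.4709 tilt [ 0.005 -0.003 -1.   ] q [-0.32  0.45  1.73 -0.    0.96 -1.22] F [ 0.8 -0.7 -1.9] T [-0.02 -0.16 -0.07] w 35.5
corr [ 1.8  0.9 -0. ] [0.02 0.32 0.  ]
```

>>> {"fn": "drive_tool", "kwargs": {
  "plan": [
    [[0.5, 0, 0.2], [0, 0, 7], 1],
    [[0.5, 0, 0.3], [0, 0, 9], 1],
    [[0.3, 0, 0.3], [0, 0, 9], 1],
    [[0.3, 0, 0.3], [0, 0, 9], 1],
    [[0, 0, 0.3], [0, 0, 9], 1],
    [[0, 0, 0], [0, 0, 0], 1]
  ]
}}

```text
t: 21.78
position: [586.8, -194.4, 123.3]
ee_rot: [2.04, 2.379, -0.003]
wrist_force: [0.7, -0.4, -1.9]
width: 35.4
```

Run:
```python
from h import *
rep();s,p,R,y=st();corr([587.1,-191.9,p[2]],y)
c=cap('scene','sc9');cv2.imwrite('pics/s9c.png',cv2.resize(c['img'][220:370,130:280],None,fx=4,fy=4,interpolation=cv2.INTER_CUBIC))
```

```text
t 21.77 p [ 586.8 -194.4  123.3] yaw 1.7243 tilt [ 0.005 -0.006 -1.   ] q [-0.32  0.45  1.74 -0.01  0.95 -0.47] F [ 0.7 -0.4 -1.9] T [-0.1  -0.04 -0.12] w 35.4
corr [ 2.4  0.7 -0. ] [0.21 0.4  0.  ]
```

View pics/s9c.png

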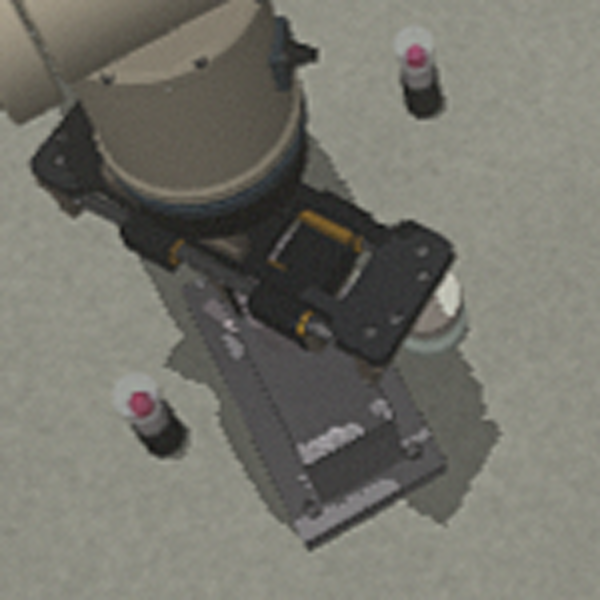

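>>> {"fn": "drive_tool", "kwargs": {
  "plan": [
    [[0.5, 0, 0.2], [0, 0, 7], 1],
    [[0.5, 0, 0.3], [0, 0, 9], 1],
    [[0.5, 0, 0.3], [0, 0, 9], 1],
    [[0.3, 0, 0.3], [0, 0, 9], 1],
    [[0, 0, 0], [0, 0, 0], 1]
  ]
}}

```text
t: 22.45
position: [585.8, -194.3, 122.3]
ee_rot: [2.631, 1.698, -0.005]
wrist_force: [1.0, -0.7, -0.9]
width: 35.6
```

Run:
```python
from h import *
rep();s,p,R,y=st();corr([587.1,-191.9,p[2]],y)
```

```text
t 22.45 p [ 585.8 -194.3  122.3] yaw 1.1463 tilt [ 0.003 -0.01  -1.   ] q [-0.32  0.45  1.74 -0.01  0.95  0.11] F [ 1.  -0.7 -0.9] T [-0.08  0.    0.75] w 35.6
corr [ 2.7  0.2 -0. ] [0.37 0.44 0.  ]
```

Wrist torque rose to 0.75 N m, so the nut is probably seating. I push a little further to see whether it yields.

>>> {"fn": "drive_tool", "kwargs": {
  "plan": [
    [[0, 0, 0], [0, 0, 4], 1],
    [[0, 0, 0], [0, 0, 4], 1],
    [[0, 0, 0], [0, 0, 4], 1]
  ]
}}

```text
t: 22.82
position: [584.7, -195.7, 122.3]
ee_rot: [2.773, 1.449, -0.01]
wrist_force: [-3.9, -5.6, -0.1]
width: 36.2
```

Run:
```python
from h import *
rep();s,p,R,y=st();corr([587.1,-191.9,p[2]],y)
```

```text
t 22.82 p [ 584.7 -195.7  122.3] yaw 0.963 tilt [-0.    -0.014 -1.   ] q [-0.32  0.45  1.74 -0.02  0.95  0.3 ] F [-3.9 -5.6 -0.1] T [-0.96  0.65  1.9 ] w 36.2
corr [ 4.5 -0.2 -0.1] [0.46 0.67 0.  ]
```

>>> {"fn": "drive_tool", "kwargs": {
  "plan": [
    [[0, 0, 0], [0, 0, 0], 0.1],
    [[0, 0, 0], [0, 0, 0], -0.2],
    [[0, 0, 0], [0, 0, 0], -0.3],
    [[0, 0, -25], [0.4, 0.6, 0], -0.3],
    [[0, 0, -50], [0, 0, 0], -0.3],
    [[0, 0, -40], [0, 0, 0], -0.3],
    [[0, 0, 0], [0, 0, 0], -0.3]
  ]
}}

```text
t: 23.7
position: [585.7, -194.3, 241.0]
ee_rot: [2.77, 1.482, 0.003]
wrist_force: [0.6, 0.0, 0.3]
width: 59.6
```

Run:
```python
from h import *
rep()
s,p,R,y=st(); d=R[:,0]; print('to put camera over nut', (R.T@(np.array([587.1,-191.9,215])-70*d-p)).round(1))
```

```text
t 23.7 p [ 585.7 -194.3  241. ] yaw 0.9824 tilt [ 0.002  0.001 -1.   ] q [-0.32  0.32  1.63  0.    1.18  0.26] F [0.6 0.  0.3] T [-0.08 -0.02 -0.  ] w 59.6
to put camera over nut [-67.3  -0.2  26. ]
```

>>> {"fn": "drive_tool", "kwargs": {
  "plan": [
    [[-33, 0, 0], [0, 0, 0], -0.3],
    [[-33, 0, 15], [0, 0, 0], -0.3],
    [[0, 0, 10], [0, 0, 0], -0.3],
    [[0, 0, 0], [0, 0, 0], -0.3]
  ]
}}

```text
t: 24.2
position: [548.3, -248.7, 212.8]
ee_rot: [-2.765, -1.488, -0.004]
wrist_force: [0.8, 0.6, -0.3]
width: 59.5
```

Run:
```python
from h import *
rep()
c=cap('wrist','w10');np.savez('w10.npz',**c);W=pts(c)
cc=cap('scene','sc10');ws=pts(cc)
m=(W[...,2]>136)&(W[...,2]<150)&(np.hypot(W[...,0]-587.2,W[...,1]+192)<23)
P=W[m][:,:2]; print('nut top',np.median(W[m][:,2]),m.sum())
best=[]
for a in np.radians(np.arange(0,60,.5)):
    ws_=[np.ptp(P@[np.cos(a+k),np.sin(a+k)]) for k in np.radians([0,60,120])]
    best.append((sum(ws_),np.degrees(a),np.round(ws_,1)))
best.sort(key=lambda b:b[0]); print(best[:3])
m=(W[...,2]>168)&(W[...,2]<180)&(np.hypot(W[...,0]-587,W[...,1]+192)<15)
print('screw top',np.median(W[m][:,2]))
o=np.array([587.2,-192.4]);a=-.386;d=np.array([np.cos(a),np.sin(a)]);n=np.array([-d[1],d[0]])
for k,w in (('wr',W),('sc',ws)):
  for nm,lo,hi in [('tab',50,58),('bar',29,35)]:
    q=(w[...,:2]-o); jx=q@d;jy=q@n
    m=(w[...,2]>lo)&(w[...,2]<hi)&(jx<-65)&(jx>-150)&(abs(jy)<20)
    if m.sum()>3: print(k,nm,cv2.minAreaRect(np.stack([jx[m],jy[m]],-1).astype(np.float32)),np.median(w[m][:,2]))
```

```text
t 24.2 p [ 548.3 -248.7  212.8] yaw 0.9871 tilt [ 0.001  0.003 -1.   ] q [-0.43  0.33  1.69  0.    1.12  0.15] F [ 0.8  0.6 -0.3] T [ 0.   -0.08 -0.07] w 59.5
nut top 141.86257627834667 1243
[(np.float64(108.12297178811482), np.float64(38.0), array([36. , 36. , 36.1])), (np.float64(108.13216131958), np.float64(38.5), array([36. , 36. , 36.1])), (np.float64(108.26080053073241), np.float64(37.5), array([36.1, 36. , 36.1]))]
screw top 174.39662677126472
wr tab ((-110.9197006225586, -0.35300540924072266), (13.890689849853516, 22.248552322387695), 89.62737274169922) 54.39608540919889
wr bar ((-94.84686279296875, -0.2980327606201172), (59.581626892089844, 23.99152374267578), 0.09596684575080872) 32.5238150272898
sc tab ((-109.85035705566406, -1.0557661056518555), (12.925328254699707, 23.701641082763672), 89.20259857177734) 53.81738509057588
sc bar ((-94.75865173339844, -0.5148506164550781), (23.168376922607422, 59.05690002441406), 89.72791290283203) 31.776036264561803
```

View pics/w10.png

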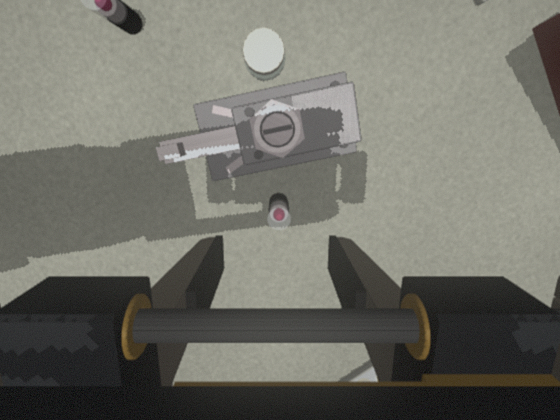

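View pics/sc10.png

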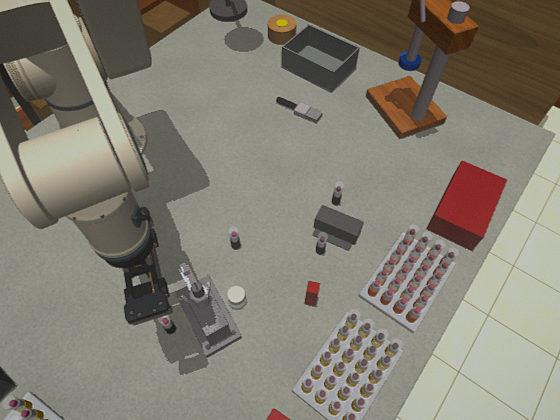

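The tab still sits at home and the bystanders stand as before. The nut top reads 141.9 against 141 nominal, with about +0.4 bias on the other heights. The hexagon turned 116.5°, about 2.03 rad. The torque suggests it jammed, but the 0.4 mm left over could mean 0.2 rad, so I regrip and retry.

Run:
```python
from h import *
s,p,R,y=st(); plan([587.1,-191.9,240],np.radians(68.25),3)
```

```text
[[22.8, 0.2, -8.7], [0, 0, -3.88]]
[[22.7, 1.7, -8.7], [0, 0, -3.88]]
[[22.6, 3.3, -8.7], [0, 0, -3.88]]
```

>>> {"fn": "drive_tool", "kwargs": {
  "plan": [
    [[23, 0, -10], [0, 0, -4], -0.3],
    [[23, 2, 0], [0, 0, -4], -0.3],
    [[23, 3, 0], [0, 0, -4], -0.3],
    [[0, 0, 0], [0, 0, 0], -0.3],
    [[0, 0, 0], [0, 0, 0], -0.3]
  ]
}}

```text
t: 24.92
position: [590.7, -185.7, 224.3]
ee_rot: [2.583, 1.787, 0.006]
wrist_force: [-0.7, -0.0, 0.8]
width: 59.6
```

Run:
```python
from h import *
rep();corr([587.1,-191.9,160],np.radians(68.25))
```

```text
t 24.93 p [ 590.7 -185.7  224.3] yaw 1.2102 tilt [ 0.004  0.002 -1.   ] q [-0.31  0.34  1.65  0.    1.15  0.05] F [-0.7 -0.   0.8] T [-0.03 -0.07 -0.02] w 59.6
corr [-7.3 -1.4 64.3] [ 0.16 -0.17  1.09]
```

>>> {"fn": "drive_tool", "kwargs": {
  "plan": [
    [[-7, -1, 0], [0, 0, 1.1], -0.3],
    [[0, 0, 25], [0, 0, 0], -0.3],
    [[0, 0, 25], [0, 0, 0], -0.3],
    [[0, 0, 0], [0, 0, 0], -0.3]
  ]
}}

```text
t: 25.42
position: [586.0, -195.1, 173.7]
ee_rot: [2.606, 1.752, 0.006]
wrist_force: [-0.3, 0.1, 0.4]
width: 59.9
```

Run:
```python
from h import *
rep();corr([587.1,-191.9,122],np.radians(68.25))
```

```text
t 25.43 p [ 586.  -195.1  173.7] yaw 1.1839 tilt [ 0.004  0.001 -1.   ] q [-0.32  0.39  1.7   0.    1.05  0.06] F [-0.3  0.1  0.4] T [-0.09 -0.06 -0.02] w 59.9
corr [ 3.3 -0.3 51.7] [ 0.2  -0.12 -0.42]
```

>>> {"fn": "drive_tool", "kwargs": {
  "plan": [
    [[3.5, -0.3, 15], [0, 0, -0.4], -0.3],
    [[0, 0, 20], [0, 0, 0], -0.2],
    [[0, 0, 14], [0, 0, 0], -0.1],
    [[0, 0, 0], [0, 0, 0], 0],
    [[0, 0, 0], [0, 0, 0], 0]
  ]
}}

```text
t: 26.05
position: [588.6, -192.9, 125.1]
ee_rot: [2.598, 1.757, 0.009]
wrist_force: [0.8, -0.7, -0.1]
width: 45.9
```

Run:
```python
from h import *
rep();corr([587.1,-191.9,122],np.radians(68.25))
```

```text
t 26.05 p [ 588.6 -192.9  125.1] yaw 1.1893 tilt [ 0.008 -0.001 -1.   ] q [-0.32  0.44  1.73  0.    0.96  0.06] F [ 0.8 -0.7 -0.1] T [-0.06 -0.11 -0.  ] w 45.9
corr [ 0.4 -1.8  3. ] [ 0.42 -0.13 -0.11]
```

Now I close with 60 N and read the pose, then turn clockwise in small rows.

>>> {"fn": "drive_tool", "kwargs": {
  "plan": [
    [[0.4, -1.5, 3], [0.3, 0, 0], 0],
    [[0, 0, 0], [0, 0, 0], 1],
    [[0, 0, 0], [0, 0, 0], 1],
    [[0, 0, 0], [0, 0, 0], 1]
  ],
  "squeeze": 60
}}

```text
t: 26.55
position: [586.9, -191.8, 123.0]
ee_rot: [-2.602, -1.76, -0.004]
wrist_force: [-0.4, 1.1, -1.5]
width: 35.5
```

Run:
```python
from h import *
rep();corr([587.1,-191.9,122],np.radians(68.25))
```

```text
t 26.55 p [ 586.9 -191.8  123. ] yaw 1.1894 tilt [ 0.002  0.002 -1.   ] q [-0.32  0.45  1.74  0.    0.96  0.06] F [-0.4  1.1 -1.5] T [-0.03 -0.   -0.02] w 35.5
corr [-0.1  0.2  1. ] [ 0.09 -0.13 -0.1 ]
```

>>> {"fn": "drive_tool", "kwargs": {
  "plan": [
    [[0, 0, 0], [0, 0, 2], 1],
    [[0, 0, 0], [0, 0, 2], 1]
  ]
}}

```text
t: 26.8
position: [587.0, -191.8, 122.9]
ee_rot: [2.663, 1.665, 0.004]
wrist_force: [-1.0, 1.1, -0.5]
width: 35.5
```

Run:
```python
from h import *
rep();corr([587.1,-191.9,122],np.radians(68.25))
```

```text
t 26.8 p [ 587.  -191.8  122.9] yaw 1.1175 tilt [ 0.002  0.001 -1.   ] q [-0.32  0.45  1.74  0.    0.96  0.13] F [-1.   1.1 -0.5] T [0.16 0.18 1.32] w 35.5
corr [-0.   0.1  0.9] [ 0.1  -0.1  -4.22]
```

>>> {"fn": "drive_tool", "kwargs": {
  "plan": [
    [[0, 0, 0], [0, 0, 4], 1],
    [[0, 0, 0], [0, 0, 4], 1]
  ]
}}

```text
t: 27.05
position: [587.6, -191.1, 122.9]
ee_rot: [2.773, 1.475, 0.004]
wrist_force: [1.5, 8.2, -0.9]
width: 35.9
```

Run:
```python
from h import *
rep();corr([587.1,-191.9,122],np.radians(68.25))
```

```text
t 27.05 p [ 587.6 -191.1  122.9] yaw 0.9774 tilt [ 0.003  0.    -1.   ] q [-0.32  0.45  1.73  0.    0.96  0.27] F [ 1.5  8.2 -0.9] T [ 1.19 -0.19  2.53] w 35.9
corr [-1.   0.1  0.9] [  0.12  -0.09 -12.25]
```

Torque rose to 1.3 N m within 4° and 2.5 N m within 12°, against 0.08 N m to run the nut freely. It is jammed, and the twist is finger give. I release and leave.

>>> {"fn": "drive_tool", "kwargs": {
  "plan": [
    [[0, 0, 0], [0, 0, 0], 0.1],
    [[0, 0, 0], [0, 0, 0], -0.2],
    [[0, 0, 0], [0, 0, 0], -0.3],
    [[0, 0, -25], [0, 0, 0], -0.3],
    [[0, 0, -50], [0, 0, 0], -0.3],
    [[0, 0, -40], [0, 0, 0], -0.3],
    [[-33, 0, 0], [0, 0, 0], -0.3],
    [[-33, 0, 10], [0, 0, 0], -0.3],
    [[0, 0, 0], [0, 0, 0], -0.3],
    [[0, 0, 0], [0, 0, 0], -0.3]
  ]
}}

```text
t: 28.3
position: [551.5, -248.3, 233.0]
ee_rot: [2.774, 1.463, 0.011]
wrist_force: [-0.1, -0.3, -0.0]
width: 59.7
```

Run:
```python
from h import *
rep()
c=cap('wrist','w11');W=pts(c)
m=(W[...,2]>136)&(W[...,2]<150)&(np.hypot(W[...,0]-587.2,W[...,1]+192)<23)
P=W[m][:,:2]; print('nut top',np.median(W[m][:,2]),m.sum())
best=[]
for a in np.radians(np.arange(0,60,.5)):
    ws_=[np.ptp(P@[np.cos(a+k),np.sin(a+k)]) for k in np.radians([0,60,120])]
    best.append((sum(ws_),np.degrees(a),np.round(ws_,1)))
best.sort(key=lambda b:b[0]); print(best[:3])
o=np.array([587.2,-192.4]);a=-.386;d=np.array([np.cos(a),np.sin(a)]);n=np.array([-d[1],d[0]])
for nm,lo,hi in [('tab',50,58),('bar',29,35)]:
    q=(W[...,:2]-o); jx=q@d;jy=q@n
    m=(W[...,2]>lo)&(W[...,2]<hi)&(jx<-65)&(jx>-150)&(abs(jy)<20)
    if m.sum()>3: print(nm,cv2.minAreaRect(np.stack([jx[m],jy[m]],-1).astype(np.float32)),np.median(W[m][:,2]))
cv2.imwrite('pics/w11c.png',cv2.resize(c['img'][60:230,130:380],None,fx=3.2,fy=3.2,interpolation=cv2.INTER_CUBIC))
```

```text
t 28.3 p [ 551.5 -248.3  233. ] yaw 0.9706 tilt [ 0.009 -0.002 -1.   ] q [-0.43  0.31  1.67  0.    1.15  0.17] F [-0.1 -0.3 -0. ] T [-0.02 -0.02  0.01] w 59.7
nut top 141.8771208159927 1057
[(np.float64(108.02609857339459), np.float64(38.0), array([36. , 36.1, 36. ])), (np.float64(108.06184181283723), np.float64(37.5), array([36.1, 36. , 36. ])), (np.float64(108.10540725066801), np.float64(38.5), array([36. , 36.2, 36. ]))]
tab ((-110.90076446533203, -0.2788362503051758), (13.874223709106445, 22.4628963470459), 89.85308837890625) 54.465699163056
bar ((-94.91423034667969, -0.2691202163696289), (59.535213470458984, 23.973533630371094), 0.05923181399703026) 32.475705741199484
```

View pics/w11c.png

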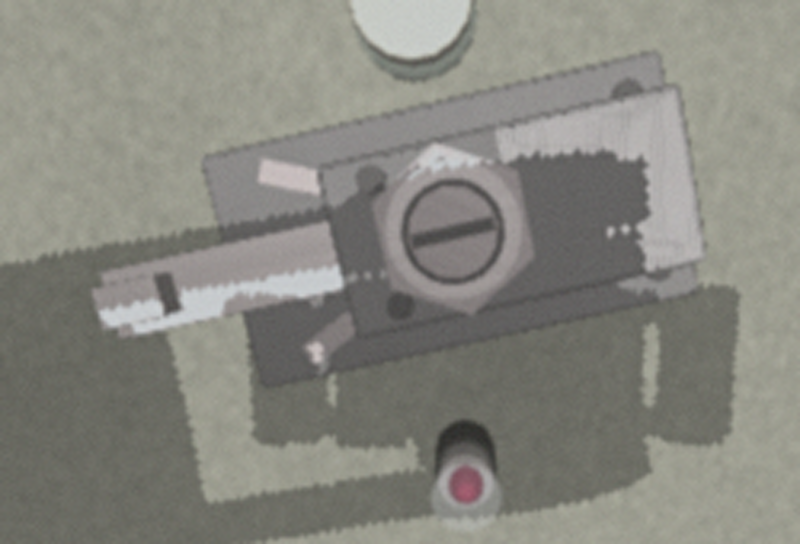

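The nut hasn't moved at 38.0°, so it is jammed. The screw slot still lies along the jig axis, and the gauge is home between the rails. I hand the job in.

```bash
python3 -c "
from h import *
print(ctrl.sign_off())"
```

```text
the job is handed in; nothing more can be done
None
```

The gauge is home in the jig, the jam nut is jammed on the threaded body, and I handed the job in at about 28 s of the 72 s allowed. The sign-off gives no verdict.

I drew the gauge out of its keeper by the nose, re-gripped it at the tab, turned it round and slid it in until it stopped. I then turned the nut clockwise about 2.03 rad.

**Gauge:** the tab centre measured -110.9 mm along the jig, against -111 mm at home. It was about 0.3 mm off centre and in line. Its heights read about 0.4 mm above nominal, like most heights from that camera.

**Nut:** on a second grip, the torque rose at once to 2.5 N m against 0.08 N m to turn it freely. The nut's angle did not change.

**One disagreement:** the nut's top read 141.9 mm against 141 mm nominal. About half of that is the camera's height bias, and the other 0.4 mm would amount to 0.2 rad of turn, more than the 0.1 rad allowed. I took the torque and the unchanged angle as the better evidence.

**Stop screw and bystanders:** the screw's slot was still along the jig axis by eye. The lipsticks, cream pot and carton looked unmoved and upright in the last pictures, but I did not measure them again.

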